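Square up slide carriers and touch-check them

TASK

Load each slide carrier lying on the bench into the fence corner of its own colour, lying flat along the longer rail, and push it fully home so that it sits square and flush against both rails. Once all are home, take the touch probe from its stand and gently press its sprung tip onto the white dot of each carrier for a moment, red first, then yellow, then blue (of those that are there), then hang the probe back in its stand by its collar. Leave the bottle, jar and tube rack undisturbed, and leave every carrier still fully home.

Things in the scene. Friction and masses are not known exactly. Their poses are not given: they have to be found in the camera images.
- carrier_red: loose aluminium slide carrier, a flat block 100 x 46 x 14 mm, 0.13 kg give or take a third, carrying a glass slide; a red band 16 mm wide with a white dot marks one end. Lies flat on the bench. Origin: centre of its underside; x along its length towards the coloured band, z up. May be absent (None).
- dot_red (a point): centre of the white 10 mm test dot on top of the red carrier: 41 mm from the carrier's centre towards the banded end, on its centre line, 14 mm above its underside. Absent with its carrier.
- nest_red: fixed red L-shaped fence corner, rails 12 mm wide and high. Origin: inside corner, bench level. Inner faces: end rail at x = 0 (y -62 to +12 mm), side rail at y = 0 (x -110 to 0 mm); the carrier goes at x < 0, y < 0 (grey mat, paper-thin, no effect). Carrier fully home: its length along x, centre at x = -50, y = -23 mm; either end may face the end rail.
- carrier_yellow: loose aluminium slide carrier, a flat block 100 x 46 x 14 mm, 0.13 kg give or take a third, carrying a glass slide; a yellow band 16 mm wide with a white dot marks one end. Lies flat on the bench. Origin: centre of its underside; x along its length towards the coloured band, z up. May be absent (None).
- dot_yellow (a point): centre of the white 10 mm test dot on top of the yellow carrier: 41 mm from the carrier's centre towards the banded end, on its centre line, 14 mm above its underside. Absent with its carrier.
- nest_yellow: fixed yellow L-shaped fence corner, rails 12 mm wide and high. Origin: inside corner, bench level. Inner faces: end rail at x = 0 (y -62 to +12 mm), side rail at y = 0 (x -110 to 0 mm); the carrier goes at x < 0, y < 0 (grey mat, paper-thin, no effect). Carrier fully home: its length along x, centre at x = -50, y = -23 mm; either end may face the end rail.
- carrier_blue: loose aluminium slide carrier, a flat block 100 x 46 x 14 mm, 0.13 kg give or take a third, carrying a glass slide; a blue band 16 mm wide with a white dot marks one end. Lies flat on the bench. Origin: centre of its underside; x along its length towards the coloured band, z up. May be absent (None).
- dot_blue (a point): centre of the white 10 mm test dot on top of the blue carrier: 41 mm from the carrier's centre towards the banded end, on its centre line, 14 mm above its underside. Absent with its carrier.
- nest_blue: fixed blue L-shaped fence corner, rails 12 mm wide and high. Origin: inside corner, bench level. Inner faces: end rail at x = 0 (y -62 to +12 mm), side rail at y = 0 (x -110 to 0 mm); the carrier goes at x < 0, y < 0 (grey mat, paper-thin, no effect). Carrier fully home: its length along x, centre at x = -50, y = -23 mm; either end may face the end rail.
- dock: fixed probe stand, grey, 80 x 80 mm foot; its black top plate (60 x 60 mm, top face 95 mm above the bench) has an upright 23 mm through hole in the middle. Origin: centre of its underside, under the hole; z up.
- probe: loose touch probe, 0.12 kg, hanging upright in the stand by its collar. Origin: middle of the collar's underside (95 mm above the bench when docked), z up. Above: collar 32 mm dia, 8 mm thick; square orange grip 24 x 24 mm (faces along its x, y), z = 8 to 53 mm. Below: shaft 14 mm dia to z = -55 mm, then brass spring plunger 6 mm dia, round tip at z = -75 mm.
- probe_tip (a point): the lowest point of the plunger's round tip, on the probe's axis; it moves up with the plunger.
- plunger (a joint): plunger travel into the probe, m: 0 out, 0.010 fully in; spring 400 N/m (0.4 N per mm). A touch registers when it has been pushed in by 1.5 mm (0.6 N) or more for 0.3 s.
- reagent: bystander: reagent bottle, 56 mm dia, 130 mm tall; origin: centre of its underside.
- jar: bystander: clear jar with green cap, 60 mm dia, 75 mm tall; origin: centre of its underside.
- tube_rack: bystander: blue rack 100 x 200 x 55 mm with capped tubes up to 94 mm; origin: centre of its underside.

How it is judged:
By the outcome, as a careful person would: the job done as asked, in the order asked, and still so for the second after the job is handed in, with the robot touching nothing.
Of carrier_red, carrier_yellow, carrier_blue only 2 to 3 are there at a start; the rules pass over those that are not, and their reading is None.
At some moment in a run one of carrier_red, carrier_yellow, carrier_blue may be knocked a few centimetres aside while the robot is not near it.
It also fails if it takes over 210 s, if anything falls off the work surface, if the arm or the gripper's body presses on something with over 40 N, if the wrist force passes 120 N, or if a joint passes its speed limit or range.

ROBOT

A 7-joint arm with a two-finger parallel gripper is mounted at the origin on the work surface. World frame = base frame: x ahead of the robot, y to its left, z up, the work surface at z = 0. Lengths are in m, angles in rad, forces in N, time in s.
With the tool pointing down it reaches from about 0.35 to 0.9 m from the base axis. Payload 7.2 kg.
Tool frame: the origin (TCP) lies between the finger pads; the fingertips stand 22 mm ahead of it and the grasp point (between the pads) lies 3 mm ahead of it; z points along the fingers, y is the line along which they close (so a half turn about z gives the same grasp; the last joint's range is limited). The gripper opens to 85 mm and grips with 20 to 120 N. Pads are 22 mm wide; open, the fingers measure 114 mm over their backs; the gripper's body (76 mm by 85 mm) begins 54 mm behind the grasp point. The pads swing forward as they close: fully open they stand 13 mm farther back than shut.
Start: joints at [1.074, 0.411, -0.013, 1.596, 0.006, 1.134, -0.082], TCP at [0.26, -0.568, 0.253] pointing down, gripper open.
Joint ranges: [-2.95, 2.95], [-0.29, 1.99], [-1.47, 1.44], [0.14, 2.54], [-1.03, 4.17], [0.13, 1.85], [-2.86, 2.86]. Speed limits (rad/s): [2.39, 2.39, 3.01, 3.01, 3.14, 3.14, 3.14].

INTERFACE

Orientations are given as a rotation vector (axis times angle).
In Python, from cell import observe, capture, job_done gives the robot as it stands.
- The arm moves only by the tool step_arm, never from a script. Its argument "targets" is a list of rows, each a list of 5 numbers: the finger opening in m, from 0 to 0.0854, then the shift along the tool's x, y, z in m, then the turn about the tool's z in rad. A call has 1 to 10 rows; each row shifts and turns the commanded pose from where the row before left it, along the tool's axes as they then stand; what a row does not reach is not made up. A row lasts 1/10 s, in which the tool goes at most 50 mm and 8.59 degrees, less where a joint would pass 70% of its speed; a pose out of reach is approached as far as the arm can. A call is refused whole if a number of a shift passes 0.05 or a number of a turn 0.15, either way. A call with a gripper value outside its range is refused whole. The fingers move at their own pace and stop on an object; "force" is the grip in N (left out, the last holds). Time passes only in rows, so rows that do not move let the fingers close. It gives the time, the measured TCP pose, the force, the opening and the grip force at its end, in the units of the state.
- observe(): the state, without advancing time (a new reading comes with each control period).
- capture(name): name is "side" or "top" or "wrist"; returns a dict with "image" (400x640x3 uint8, red, green, blue), "range_z" (400x640 float32, m along the optical axis (not along the pixel's ray), 0 where there is no reading), "intrinsics" (3x3 intrinsics, pixels), "k1" (the pictures are not rectified: a ray, as slopes to the right and down, at radius r is drawn at 1 + k1 r^2 times it, then the intrinsics apply), "xyz" and "rotation" of the camera in the world. Camera axes: x right, y down, z forward; pixel columns grow to the right and rows downward; lengths in m; the calibration is good to about 2 mm. A picture is of the moment at which its call begins.
- job_done(): hands the job in; it is judged then, once.
The state is a dict: "time_s": time; "joint_pos": joint angles; "qd": joint speeds; "effort": joint torques, N m; "ee_pos": TCP position; "ee_rot": TCP orientation; "wrist_force": force on the tool from outside, world axes, zero at the start; "ft_torque": the same for the moment, N m; "gripper_width": finger opening in m; "gripper_force": force on a finger pad.
Only numpy, scipy, OpenCV 4.12 (cv2) and the standard library are available. Lean on these libraries where they do the work, as an engineer would, in place of code of your own. Each camera call takes 0.05 s, during which the arm holds its last target. There are 200 camera calls.

## Working session

There is one attempt and no reset: what is moved stays moved. The work goes in short steps, Python scripts to look and compute and a tool call to move; the robot and the scene stay as the last step left them, time stands still between calls to the robot, and variables do not carry over. Pictures are saved under pics/ and viewed, at most 14 in all, crops included, and the job is handed in when it is done.

Besides the shell and the picture viewer there is one more tool, called after "Call:" as name([rows], argument=value, ...), one row to a line, values as JSON. step_arm: Moves the arm, as the interface text tells. Its arguments: {"type":"object","properties":{"targets":{"type":"array"},"force":{"type":"number"}},"required":["targets"]}

```bash
ls; mkdir -p pics; python3 - <<'E'
from cell import observe,capture
import cv2,numpy as np,pickle
o=observe();print(o)
c=capture("top");cv2.imwrite("pics/top0.png",c["image"][:,:,::-1]);pickle.dump(c,open("top0.pkl","wb"))
print(c["intrinsics"],c["k1"],c["xyz"],c["rotation"])
E
```

```text
pics
{'time_s': 0.0, 'joint_pos': array([ 1.07378257,  0.41191063, -0.01273314,  1.59706906,  0.00561461,
        1.134296  , -0.08219733]), 'qd': array([ 3.41363174e-05,  7.21898550e-05,  1.30005717e-03, -3.11300301e-03,
        3.98643766e-04, -5.84385412e-04,  5.53315928e-04]), 'effort': array([-3.01431157e-05, -6.00622559e+01,  6.82812296e-01, -2.99410701e+01,
        1.40332460e-02,  1.06660774e-02, -2.82463094e-05]), 'ee_pos': array([ 0.25964436, -0.56799562,  0.25243601]), 'ee_rot': array([-3.06809802e+00, -6.68175395e-01,  7.35663708e-04]), 'wrist_force': array([-0.22810021,  0.57679719,  0.12390463]), 'ft_torque': array([-0.03288624, -0.04335985,  0.02348176]), 'gripper_force': 0.0, 'gripper_width': 0.08508222511744103}
[[393.90034016   0.         319.20186762]
 [  0.         393.90034016 199.96301948]
 [  0.           0.           1.        ]] 0.022640377971904754 [ 0.51695897 -0.02098145  1.11560146] [-2.15409393  2.18735688 -0.07280629]
```

View pics/top0.png

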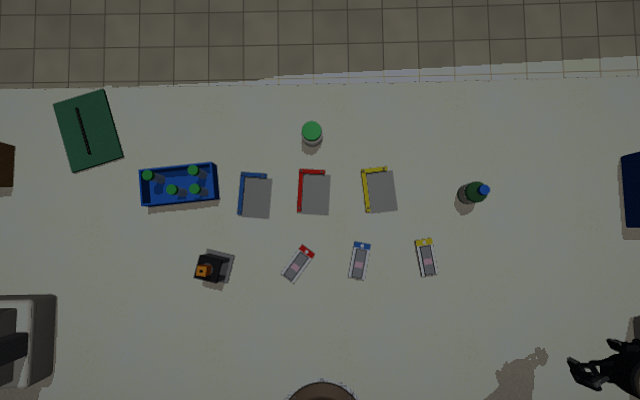

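```bash
cat > h.py <<'E'
import numpy as np,cv2,pickle
from scipy.spatial.transform import Rotation as R
from cell import observe,capture
def snap(name,save=None):
    c=capture(name)
    if save: cv2.imwrite(f"pics/{save}.png",c["image"][:,:,::-1]); pickle.dump(c,open(f"{save}.pkl","wb"))
    return c
def rays(c,uv):
    p=cv2.undistortPoints(np.float64(uv).reshape(-1,1,2),c["intrinsics"],np.array([c["k1"],0,0,0.]))[:,0]
    return np.c_[p,np.ones(len(p))]
def onplane(c,uv,h):
    d=rays(c,uv)@R.from_rotvec(c["rotation"]).as_matrix().T
    return c["xyz"]+d*((h-c["xyz"][2])/d[:,2])[:,None]
def cloud(c):
    v,u=np.mgrid[:400,:640]; d=rays(c,np.c_[u.ravel(),v.ravel()])*c["range_z"].reshape(-1,1)
    return (d@R.from_rotvec(c["rotation"]).as_matrix().T+c["xyz"]).reshape(400,640,3)
def masks(c):
    h=cv2.cvtColor(c["image"],cv2.COLOR_RGB2HSV);H,S,V=cv2.split(h)
    s=(S>140)&(V>60)
    return dict(red=s&((H<6)|(H>174)),yellow=s&(H>20)&(H<32),blue=s&(H>100)&(H<120),green=s&(H>45)&(H<80),orange=s&(H>=7)&(H<19))
def comps(m,amin=20):
    n,l,st,ce=cv2.connectedComponentsWithStats(m.astype(np.uint8))
    return [(l==i) for i in range(1,n) if st[i,4]>=amin]
E
python3 - <<'E'
from h import *
c=pickle.load(open("top0.pkl","rb"));P=cloud(c)
print(P[300,320],P[240,400],P[240,150], P[100:104,350:354,2])
for k,m in masks(c).items():
    for b in comps(m):
        v,u=np.nonzero(b);z=np.median(P[b][:,2]); X=onplane(c,np.c_[u,v],z)[:,:2]
        r=cv2.minAreaRect(np.float32(X*1000)); print(k,len(v),u.mean().round(1),v.mean().round(1),"z",z.round(4),X.mean(0).round(4),X.min(0).round(3),X.max(0).round(3),np.round(r[1],1),round(r[2],1))
E
```

```text
[ 0.33072658 -0.00127177 -0.00488488] [ 0.49429255 -0.22751458  0.00393639] [ 0.50460945  0.47867165 -0.00422286] [[-0.00034456  0.00128127  0.00107417  0.00329089]
 [-0.00056957  0.001867   -0.00088626  0.00416259]
 [ 0.00020286  0.00067333  0.0025656   0.00084933]
 [-0.00055306  0.00120914  0.00284928  0.00284351]]
red 226 303.4 184.2 z 0.0123 [0.655  0.0406] [ 0.579 -0.007] [0.698 0.059] [ 59.9 120.3] 85.9
red 65 306.4 250.9 z 0.0141 [0.468  0.0343] [0.451 0.016] [0.484 0.055] [43.1 14.5] 55.8
yellow 254 368.2 183.4 z 0.012 [ 0.6543 -0.1421] [ 0.576 -0.193] [ 0.7   -0.122] [120.1  72.6] 5.4
yellow 71 423.6 241.5 z 0.0142 [ 0.4897 -0.2903] [ 0.48  -0.311] [ 0.499 -0.269] [14.4 43.6] 8.0
blue 1624 178.4 185.3 z 0.0063 [0.6585 0.3965] [0.604 0.295] [0.724 0.51 ] [104.5 209.8] 5.5
blue 222 245.2 187.2 z 0.0121 [0.6493 0.2051] [0.576 0.149] [0.69  0.228] [ 70.  117.1] 84.9
blue 82 484.1 189.5 z 0.1304 [ 0.6192 -0.4158] [ 0.608 -0.428] [ 0.631 -0.403] [22.8 23.7] 61.5
blue 31 357.2 244.3 z 0.0148 [ 0.4842 -0.1069] [ 0.477 -0.12 ] [ 0.491 -0.098] [21.2 12.5] 78.0
blue 29 366.4 246.1 z 0.0143 [ 0.479  -0.1324] [ 0.474 -0.14 ] [ 0.485 -0.126] [13.9 11. ] 89.2
green 266 311.1 130.6 z 0.0756 [0.7916 0.0147] [ 0.769 -0.009] [0.815 0.039] [48.5 46.5] 88.9
green 76 192.3 169.7 z 0.0946 [0.6878 0.3274] [0.676 0.315] [0.7   0.339] [24.  23.7] 0.6
green 78 146.6 174.6 z 0.0941 [0.6767 0.4474] [0.665 0.436] [0.689 0.46 ] [24.  23.6] 1.1
green 71 170.9 189.0 z 0.0942 [0.6376 0.3831] [0.627 0.372] [0.648 0.396] [22.7 21.9] 44.9
green 77 194.2 188.3 z 0.0941 [0.6384 0.322 ] [0.626 0.309] [0.65  0.333] [23.9 23.6] 0.7
orange 108 201.2 270.4 z 0.1468 [0.4305 0.2847] [0.417 0.271] [0.444 0.297] [25.3 27.6] 82.4
```

Call:
step_arm([
  [0.085,0,0,-0.03,0.1425],
  [0.085,0,0,-0.03,0.1425],
  [0.085,0,0,-0.03,0.1425],
  [0.085,0.03,-0.05,0,0],
  [0.085,0.03,-0.05,0,0],
  [0.085,0.03,-0.05,0,0],
  [0.085,0.03,-0.05,0,0],
  [0.085,0.03,-0.05,0,0],
  [0.085,0.03,-0.05,0,0],
  [0.085,0,0,0,0],
])

```text
time_s: 1.05
ee_pos: [0.4178, -0.3039, 0.3431]
ee_rot: [-3.138, -0.019, -0.002]
wrist_force: [-1.2, -0.4, 0.2]
gripper_width: 0.0851
gripper_force: 0.0
```

```bash
cat >> h.py <<'E'
def pose():
    o=observe();M=R.from_rotvec(o["ee_rot"]).as_matrix();return o,o["ee_pos"],M,np.arctan2(M[1,0],M[0,0])
def to(x,y,z,yaw=None):
    "turn (tool z) and tool-frame shift valid AFTER the turn"
    o,p,M,y0=pose(); yaw=y0 if yaw is None else yaw
    t=-((yaw-y0+np.pi)%(2*np.pi)-np.pi); d=np.array([x,y,z])-p
    c,s=np.cos(yaw),np.sin(yaw)
    print("t",o["time_s"],"at",p.round(4),"yaw",y0.round(4),"| turn",t.round(4),"shift",np.round([c*d[0]+s*d[1],s*d[0]-c*d[1],-d[2]],4),"F",o["wrist_force"].round(1),"grip",round(o["gripper_width"],4),round(float(o["gripper_force"]),1))
E
python3 - <<'E'
from h import *
to(.5,0,.4,0)
o,p,M,y=pose()
c=snap("wrist","w1")
print("cam in tool",M.T@(c["xyz"]-p),M.T@R.from_rotvec(c["rotation"]).as_matrix(),c["intrinsics"])
E
```

```text
t 1.05 at [ 0.4178 -0.3039  0.3431] yaw 0.0121 | turn 0.0121 shift [ 0.0822 -0.3039 -0.0569] F [-1.2 -0.4  0.2] grip 0.0851 0.0
cam in tool [ 0.07104924 -0.00028412 -0.12083817] [[ 6.19714928e-04 -9.60427441e-01 -2.78529616e-01]
 [ 9.99999734e-01  4.88055077e-04  5.42036700e-04]
 [-3.84649128e-04 -2.78529878e-01  9.60427488e-01]] [[278.95390448   0.         321.0778693 ]
 [  0.         278.95390448 202.01856811]
 [  0.           0.           1.        ]]
```

View pics/w1.png

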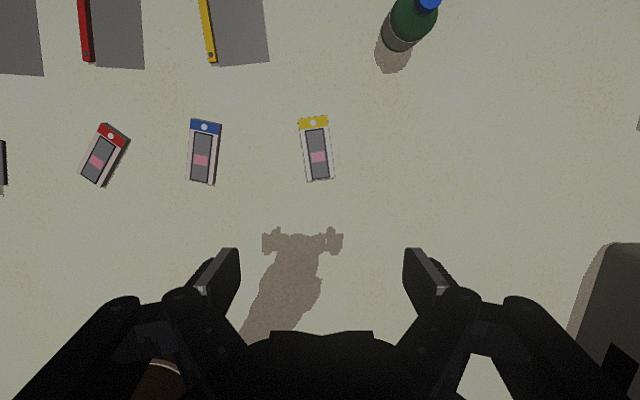

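Call:
step_arm([
  [0.085,0.016,-0.036,0.02,0.012],
  [0.085,0.016,-0.036,0.02,0],
  [0.085,0.016,-0.036,0.02,0],
  [0.085,0.016,-0.036,0.02,0],
  [0.085,0.016,-0.036,0.02,0],
  [0.085,0.016,-0.036,0.02,0],
  [0.085,0.016,-0.036,0.02,0],
  [0.085,0,0,0,0],
  [0.085,0,0,0,0],
])

```text
time_s: 2.0
ee_pos: [0.5277, -0.0604, 0.2023]
ee_rot: [3.141, -0.015, -0.004]
wrist_force: [-0.2, -0.4, 0.3]
gripper_width: 0.0848
gripper_force: 0.0
```

```bash
cat >> h.py <<'E'
def proj(c,X):
    Rm=R.from_rotvec(c["rotation"]).as_matrix().T
    return cv2.projectPoints(np.float64(X),cv2.Rodrigues(Rm)[0],-Rm@c["xyz"],c["intrinsics"],np.array([c["k1"],0,0,0.]))[0][:,0]
def tf(p,a): 
    X=np.float64(a); c_,s_=np.cos(p[2]),np.sin(p[2]); return X@np.array([[c_,s_],[-s_,c_]])+p[:2]
RAIL=np.array([[-.110,0],[0,0],[0,-.062],[.012,-.062],[.012,.012],[-.110,.012]])
BAND=np.array([[.034,-.023],[.050,-.023],[.050,.023],[.034,.023]])
def render(c,poly,z0,z1,k=4):
    im=np.zeros((400*k,640*k),np.uint8);n=len(poly)
    t=proj(c,np.c_[poly,np.full(n,z1)]);b=proj(c,np.c_[poly,np.full(n,z0)])
    f=lambda q:cv2.fillPoly(im,[np.int32(((q+.5)*k-.5)*16)],255,shift=4)
    f(t)
    if z0!=z1:
        f(b)
        for i in range(n): j=(i+1)%n; f(np.array([t[i],t[j],b[j],b[i]]))
    return cv2.resize(im,(640,400),interpolation=cv2.INTER_AREA)/255.
from scipy.optimize import minimize
def fit(c,mask,poly,p0,z0,z1):
    m=mask.astype(float)
    def cost(q):
        r=render(c,tf([q[0]/1e3,q[1]/1e3,q[2]/1e2],poly),z0,z1,2); return 1-np.minimum(r,m).sum()/np.maximum(r,m).sum()
    q0=np.array([p0[0]*1e3,p0[1]*1e3,p0[2]*1e2])
    s=minimize(cost,q0,method="Nelder-Mead",options=dict(initial_simplex=q0+np.array([[0,0,0],[8,0,0],[0,8,0],[0,0,8]]),xatol=.05,fatol=1e-4,maxiter=160))
    return np.array([s.x[0]/1e3,s.x[1]/1e3,s.x[2]/1e2]),s.fun
def local(c,col,poly,p,z):
    m=masks(c)[col]; w=render(c,tf(p,poly),0,z,1)>0
    return m&(cv2.dilate(w.astype(np.uint8),np.ones((15,15)))>0)
def withdot(m): return cv2.morphologyEx(m.astype(np.uint8),cv2.MORPH_CLOSE,np.ones((9,9)))>0
E
cat > survey.py <<'E'
from h import *
N0=dict(red=[.688,.047,-.07],yellow=[.688,-.132,.09],blue=[.676,.218,-.09])
C0=dict(red=[.435,.057,-.6],yellow=[.449,-.295,.14],blue=[.44,-.115,-.15])
to(.53,-.05,.2,0)
w=snap("wrist","w2"); t=pickle.load(open("top0.pkl","rb"))
for nm,c in(("top",t),("wrist",w)):
    for k in N0:
        p,e=fit(c,local(c,k,RAIL,N0[k],.012),RAIL,N0[k],0,.012); print(nm,"nest",k,p.round(4),round(e,3))
    for k in C0:
        p,e=fit(c,withdot(local(c,k,BAND,C0[k],.014)),BAND,C0[k],.014,.014); print(nm,"carr",k,p.round(4),round(e,3))
E
python3 survey.py
```

```text
t 2.0 at [ 0.5277 -0.0604  0.2023] yaw -0.0098 | turn -0.0098 shift [ 0.0023 -0.0104  0.0023] F [-0.2 -0.4  0.3] grip 0.0848 0.0
top nest red [ 0.6878  0.0422 -0.072 ] 0.279
top nest yellow [ 0.6835 -0.1317  0.1409] 0.267
top nest blue [ 0.6796  0.2099 -0.0679] 0.369
top carr red [ 0.4323  0.0564 -0.573 ] 0.26
top carr yellow [ 0.448  -0.2972  0.1761] 0.187
top carr blue [ 0.4405 -0.1125 -0.125 ] 0.272
wrist nest red [ 0.6876  0.045  -0.0677] 0.326
wrist nest yellow [ 0.6847 -0.1318  0.1202] 0.307
wrist nest blue [ 0.6813  0.214  -0.0811] 0.477
wrist carr red [ 0.4321  0.0611 -0.6339] 0.091
wrist carr yellow [ 0.4464 -0.2956  0.1463] 0.075
wrist carr blue [ 0.4385 -0.1108 -0.1619] 0.181
```

View pics/w2.png

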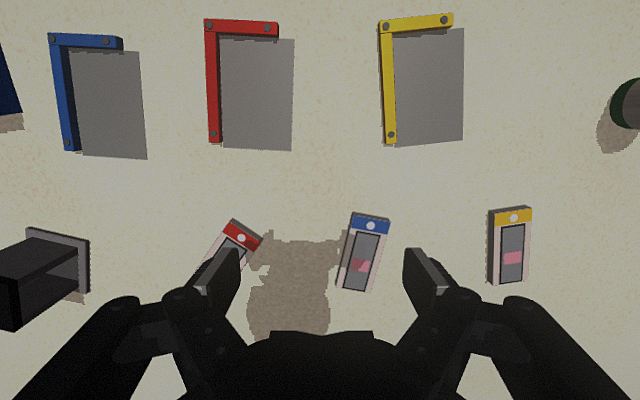

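```bash
python3 - <<'E'
from h import *
N0=dict(red=[.688,.044,-.07],yellow=[.684,-.132,.13],blue=[.680,.212,-.075])
for nm in("top0","w2"):
  c=pickle.load(open(nm+".pkl","rb")); H,S,V=cv2.split(cv2.cvtColor(c["image"],cv2.COLOR_RGB2HSV))
  hue=dict(red=(H<8)|(H>172),yellow=(H>18)&(H<34),blue=(H>98)&(H<125))
  for k in N0:
    w=cv2.dilate((render(c,tf(N0[k],RAIL),0,.012,1)>0).astype(np.uint8),np.ones((11,11)))>0
    m=hue[k]&(S>120)&(V>15)&w; m=cv2.morphologyEx(m.astype(np.uint8),cv2.MORPH_CLOSE,np.ones((5,5)))>0
    a,e=fit(c,m,RAIL,N0[k],0,.012); b,f=fit(c,m&(V>60),RAIL,N0[k],.012,.012)
    print(nm,k,"solid",a.round(4),round(e,3),"top",b.round(4),round(f,3))
E
```

```text
top0 red solid [ 0.6883  0.0424 -0.0661] 0.208 top [ 0.687   0.0435 -0.0484] 0.189
top0 yellow solid [ 0.6852 -0.1339  0.1073] 0.161 top [ 0.6845 -0.1339  0.0995] 0.114
top0 blue solid [ 0.682   0.2102 -0.0647] 0.27 top [ 0.6805  0.2084 -0.0658] 0.215
w2 red solid [ 0.687   0.0442 -0.0647] 0.17 top [ 0.6865  0.0438 -0.0675] 0.108
w2 yellow solid [ 0.6845 -0.1322  0.1059] 0.143 top [ 0.6841 -0.132   0.1082] 0.133
w2 blue solid [ 0.6808  0.2118 -0.0766] 0.339 top [ 0.6806  0.2102 -0.0899] 0.136
```

Call:
step_arm([
  [0.085,0,0,0,-0.078],
  [0.085,0,0,0,-0.078],
  [0.085,-0.019,0.037,0.012,0],
  [0.085,-0.019,0.037,0.012,0],
  [0.085,-0.019,0.037,0.012,0],
  [0.085,-0.019,0.037,0.012,0],
  [0.085,-0.019,0.037,0.012,0],
  [0.085,-0.019,0.037,0.012,0],
  [0.085,0,0,0,0],
  [0.085,0,0,0,0],
])

```text
time_s: 3.05
ee_pos: [0.4457, -0.299, 0.1315]
ee_rot: [3.133, 0.219, -0.001]
wrist_force: [0.2, 0.7, 0.2]
gripper_width: 0.0846
gripper_force: 0.0
```

```bash
cat > car.py <<'E'
import sys
from h import *
k=sys.argv[1];g=[float(a) for a in sys.argv[2:5]];z=float(sys.argv[5]);off=[float(a) for a in sys.argv[6:8]] or [0,0]
c=snap("wrist","last")
for i in range(2): g,e=fit(c,withdot(local(c,k,BAND,g,.014)),BAND,g,.014,.014)
print(k,g.round(4),round(e,3)); xy=tf(g,[off])[0]
to(xy[0],xy[1],z,g[2])
E
python3 car.py yellow .4464 -.2956 .146 .021
```

```text
yellow [ 0.4464 -0.2946  0.1585] 0.141
t 3.1 at [ 0.4468 -0.2975  0.1318] yaw 0.1424 | turn -0.0162 shift [ 1.000e-04 -2.900e-03  1.108e-01] F [0.5 0.8 0.3] grip 0.0847 0.0
```

Call:
step_arm([
  [0.085,0,-0.003,0.027,-0.01],
  [0.085,0,0,0.028,0],
  [0.085,0,0,0.028,0],
  [0.085,0,0,0.014,0],
  [0.085,0,0,0.014,0],
  [0.085,0,0,0,0],
  [0.04,0,0,0,0],
  [0.04,0,0,0,0],
  [0.04,0,0,0,0],
  [0.04,0,0,0,0],
], force=30)

```text
time_s: 4.1
ee_pos: [0.4477, -0.2937, 0.0215]
ee_rot: [3.131, 0.243, 0.003]
wrist_force: [-0.8, 0.3, 6.8]
gripper_width: 0.0451
gripper_force: 30.8
```

```bash
cat > place.py <<'E'
import sys
from h import *
N=dict(red=[.687,.044,-.066],yellow=[.6845,-.132,.107],blue=[.681,.211,-.083])
# args: nest, local x, local y, z, yaw offset
k=sys.argv[1];x,y,z=map(float,sys.argv[2:5]);a=float(sys.argv[5]) if len(sys.argv)>5 else 0
p=tf(N[k],[[x,y]])[0];to(p[0],p[1],z,N[k][2]+a)
o,q,M,yw=pose();d=q[:2]-N[k][:2];c,s=np.cos(N[k][2]),np.sin(N[k][2]);print("in nest",(c*d[0]+s*d[1]).round(4),(-s*d[0]+c*d[1]).round(4),"F nest",np.round([c*o["wrist_force"][0]+s*o["wrist_force"][1],-s*o["wrist_force"][0]+c*o["wrist_force"][1]],1))
E
python3 place.py yellow -.055 -.045 .022
```

```text
t 4.1 at [ 0.4477 -0.2937  0.0215] yaw 0.1552 | turn 0.0482 shift [ 0.1977 -0.0905 -0.0005] F [-0.8  0.3  6.8] grip 0.0451 30.8
in nest -0.2527 -0.1355 F nest [-0.8  0.3]
```

Call:
step_arm([
  [0.04,0,0,-0.02,0],
  [0.04,0,0,-0.02,0.048],
  [0.04,0.033,-0.015,0,0],
  [0.04,0.033,-0.015,0,0],
  [0.04,0.033,-0.015,0,0],
  [0.04,0.033,-0.015,0,0],
  [0.04,0.033,-0.015,0,0],
  [0.04,0.033,-0.015,0,0],
  [0.04,0,0,0,0],
  [0.04,0,0,0,0],
])

```text
time_s: 5.1
ee_pos: [0.6345, -0.1815, 0.0601]
ee_rot: [-3.137, -0.171, 0.0]
wrist_force: [-0.6, -1.4, -1.2]
gripper_width: 0.045
gripper_force: 31.8
```

```bash
python3 place.py yellow -.055 -.045 .0225
```

```text
t 5.1 at [ 0.6345 -0.1815  0.0601] yaw 0.1091 | turn 0.0021 shift [-0.      0.0012  0.0376] F [-0.6 -1.4 -1.2] grip 0.045 31.8
in nest -0.055 -0.0438 F nest [-0.7 -1.3]
```

Call:
step_arm([
  [0.04,0,0.001,0.012,0],
  [0.04,0,0,0.012,0],
  [0.04,0,0,0.013,0],
  [0.04,0,0,0,0],
  [0.054,0,0,0,0],
  [0.054,0,0,0,0],
  [0.054,0,0,0,0],
  [0.054,0,0,-0.02,0],
  [0.054,0,0,-0.03,0],
  [0.0,0,0,0,0],
])

```text
time_s: 6.1
ee_pos: [0.637, -0.184, 0.0776]
ee_rot: [3.135, 0.168, 0.01]
wrist_force: [0.4, 0.4, 1.1]
gripper_width: 0.0408
gripper_force: 0.0
```

```bash
python3 place.py yellow -.055 -.098 .027
```

```text
t 6.1 at [ 0.637  -0.184   0.0776] yaw 0.1072 | turn 0.0002 shift [-0.0022  0.0513  0.0506] F [0.4 0.4 1.1] grip 0.0408 0.0
in nest -0.0528 -0.0467 F nest [0.5 0.4]
```

Call:
step_arm([
  [0.0,0,0.026,0,0],
  [0.0,0,0.026,0,0],
  [0.0,0,0,0,0],
  [0.0,0,0,0.017,0],
  [0.0,0,0,0.017,0],
  [0.0,0,0,0.016,0],
  [0.0,0,0,0,0],
  [0.0,0,-0.01,0,0],
  [0.0,0,-0.01,0,0],
  [0.0,0,0,0,0],
])

```text
time_s: 7.1
ee_pos: [0.6376, -0.212, 0.0223]
ee_rot: [-3.135, -0.173, 0.002]
wrist_force: [-0.1, 0.7, 0.2]
gripper_width: -0.0001
gripper_force: 0.0
```

```bash
python3 place.py yellow -.053 -.0605 .027
```

```text
t 7.1 at [ 0.6376 -0.212   0.0223] yaw 0.1104 | turn 0.0034 shift [ 0.0022 -0.014  -0.0047] F [-0.1  0.7  0.2] grip -0.0001 0.0
in nest -0.0552 -0.0745 F nest [-0.1  0.8]
```

Call:
step_arm([
  [0.0,0,-0.005,-0.005,0],
  [0.0,0,-0.005,0,0],
  [0.0,0,-0.004,0,0],
  [0.0,0,0,0,0],
])

```text
time_s: 7.5
ee_pos: [0.6363, -0.2005, 0.0284]
ee_rot: [-3.137, -0.17, -0.0]
wrist_force: [0.4, -0.4, 0.1]
gripper_width: 0.0005
gripper_force: 0.0
```

```bash
python3 place.py yellow -.053 -.0605 .027
```

```text
t 7.5 at [ 0.6363 -0.2005  0.0284] yaw 0.1081 | turn 0.0011 shift [ 0.0022 -0.0025  0.0014] F [ 0.4 -0.4  0.1] grip 0.0005 0.0
in nest -0.0552 -0.063 F nest [ 0.3 -0.4]
```

Call:
step_arm([
  [0.0,0,-0.002,0,0],
  [0.0,0,-0.002,0,0],
  [0.0,0,0,0,0],
])

```text
time_s: 7.8
ee_pos: [0.6358, -0.1972, 0.0282]
ee_rot: [-3.137, -0.169, 0.0]
wrist_force: [-0.3, -0.2, 0.5]
gripper_width: 0.0004
gripper_force: 0.2
```

```bash
python3 place.py yellow -.053 -.0605 .027
```

```text
t 7.8 at [ 0.6358 -0.1972  0.0282] yaw 0.1074 | turn 0.0004 shift [0.0024 0.0009 0.0012] F [-0.3 -0.2  0.5] grip 0.0004 0.2
in nest -0.0554 -0.0596 F nest [-0.3 -0.2]
```

Call:
step_arm([
  [0.0,0,-0.002,0,0],
  [0.0,0,-0.002,0,0],
  [0.0,0,0,0,0],
])

```text
time_s: 8.1
ee_pos: [0.6354, -0.1955, 0.0285]
ee_rot: [3.135, 0.166, 0.001]
wrist_force: [0.9, -6.0, -0.7]
gripper_width: -0.0002
gripper_force: 2.4
```

```bash
python3 place.py yellow -.053 -.0605 .027; python3 -c "
from h import *
snap('wrist','w3')"
```

```text
t 8.1 at [ 0.6354 -0.1955  0.0285] yaw 0.1061 | turn -0.0009 shift [0.0026 0.0026 0.0015] F [ 0.9 -6.  -0.7] grip -0.0002 2.4
in nest -0.0556 -0.0579 F nest [ 0.2 -6. ]
```

View pics/w3.png

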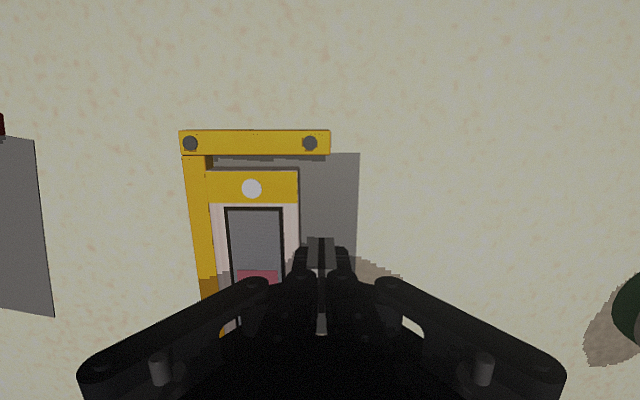

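Call:
step_arm([
  [0.0,0,0.012,0,0],
  [0.0,0,0,-0.025,0],
  [0.0,0,0,-0.025,0],
  [0.0,-0.04,-0.022,0,0],
  [0.0,-0.04,-0.022,0,0],
  [0.0,0,0,0,0],
  [0.0,0,0,0.017,0],
  [0.0,0,0,0.017,0],
  [0.0,0,0,0.016,0],
  [0.0,0,0,0,0],
])

```text
time_s: 9.15
ee_pos: [0.5512, -0.17, 0.0264]
ee_rot: [-3.136, -0.168, 0.005]
wrist_force: [-0.4, 0.1, -0.2]
gripper_width: 0.0001
gripper_force: 0.0
```

```bash
python3 place.py yellow -.111 -.023 .027
```

```text
t 9.15 at [ 0.5512 -0.17    0.0264] yaw 0.1073 | turn 0.0003 shift [ 0.0256 -0.0006 -0.0006] F [-0.4  0.1 -0.2] grip 0.0001 0.0
in nest -0.1366 -0.0236 F nest [-0.4  0.1]
```

Call:
step_arm([
  [0.0,0.006,0,0,0],
  [0.0,0.006,0,0,0],
  [0.0,0.006,0,0,0],
  [0.0,0.003,0,0,0],
  [0.0,0.002,0,0,0],
  [0.0,0.002,0,0,0],
  [0.0,0.002,0,0,0],
  [0.0,0,0,0,0],
])

```text
time_s: 9.95
ee_pos: [0.5766, -0.1677, 0.0279]
ee_rot: [-3.137, -0.167, 0.009]
wrist_force: [-8.4, 0.4, 6.3]
gripper_width: -0.0002
gripper_force: 4.4
```

```bash
python3 place.py yellow -.111 -.023 .027
```

```text
t 9.95 at [ 0.5766 -0.1677  0.0279] yaw 0.1066 | turn -0.0004 shift [ 0.0001 -0.001   0.0009] F [-8.4  0.4  6.3] grip -0.0002 4.4
in nest -0.1111 -0.024 F nest [-8.3  1.3]
```

Call:
step_arm([
  [0.0,-0.02,0,0,0],
  [0.085,0,0,-0.035,0],
  [0.085,0,0,-0.035,0.1345],
  [0.085,0,0,-0.035,0.1345],
  [0.085,-0.031,-0.01,0,0],
  [0.085,-0.031,-0.01,0,0],
  [0.085,-0.032,-0.01,0,0],
  [0.085,-0.032,-0.009,0,0],
  [0.085,0,0,0,0],
  [0.085,0,0,0,0],
])

```text
time_s: 10.95
ee_pos: [0.4417, -0.1106, 0.1339]
ee_rot: [3.131, -0.253, 0.003]
wrist_force: [1.4, 0.4, 1.1]
gripper_width: 0.0855
gripper_force: 0.0
```

```bash
cat > home.py <<'E'
import sys
from h import *
from place import N
c=pickle.load(open("last.pkl","rb"))
for k in sys.argv[1:]:
    p=np.array([*tf(N[k],[[-.05,-.023]])[0],N[k][2]]); g,e=fit(c,withdot(local(c,k,BAND,p,.014)),BAND,p,.014,.014)
    d=g[:2]-N[k][:2];cc,s=np.cos(N[k][2]),np.sin(N[k][2]); print(k,"carrier in nest",np.round([(cc*d[0]+s*d[1]),(-s*d[0]+cc*d[1]),g[2]-N[k][2]],4),round(e,3))
E
sed -i '3,$s/^/    /;3i if __name__=="__main__":' place.py; sed -i 's/^    N=/N=/' place.py; head -5 place.py; sed -n 1,6p place.py >/dev/null
python3 car.py blue .4385 -.1108 -.162 .0225
```

```text
import sys
from h import *
if __name__=="__main__":
N=dict(red=[.687,.044,-.066],yellow=[.6845,-.132,.107],blue=[.681,.211,-.083])
    # args: nest, local x, local y, z, yaw offset
blue [ 0.4391 -0.1086 -0.2127] 0.215
t 11.0 at [ 0.4424 -0.1109  0.1338] yaw -0.1615 | turn 0.0512 shift [-0.0038 -0.0015  0.1113] F [-0.   0.4 -0.8] grip 0.0853 0.0
```

```bash
sed -i '/^if __name__/d;s/^    # args/if __name__=="__main__":\n    # args/' place.py
sed -i 's/s=(S>140)&(V>60)/s=(S>120)\&(V>30)/;s/(H>100)&(H<120)/(H>98)\&(H<125)/' h.py
python3 - <<'E'
from h import *
c=pickle.load(open("last.pkl","rb"));g=[.439,-.109,-.18]
m=withdot(local(c,"blue",BAND,g,.014))
for h in(.014,):
    for z0 in (.014,0): print(fit(c,m,BAND,g,z0,.014))
im=c["image"][:,:,::-1].copy();im[m]=im[m]//2+np.array([0,0,127],np.uint8)
v,u=np.nonzero(m);print(u.min(),u.max(),v.min(),v.max())
cv2.imwrite("pics/b1.png",cv2.resize(im[v.min()-30:v.max()+120,u.min()-50:u.max()+50],None,fx=2.5,fy=2.5))
E
python3 home.py yellow
```

```text
(array([ 0.43896385, -0.10962193, -0.18155769]), np.float64(0.1110734689477817))
(array([ 0.43870313, -0.10923437, -0.18984375]), np.float64(0.17199196640496617))
297 348 150 169
yellow carrier in nest [-0.05  -0.023  0.   ] nanh.py:52: RuntimeWarning: invalid value encountered in scalar divide
  r=render(c,tf([q[0]/1e3,q[1]/1e3,q[2]/1e2],poly),z0,z1,2); return 1-np.minimum(r,m).sum()/np.maximum(r,m).sum()
```

View pics/b1.png

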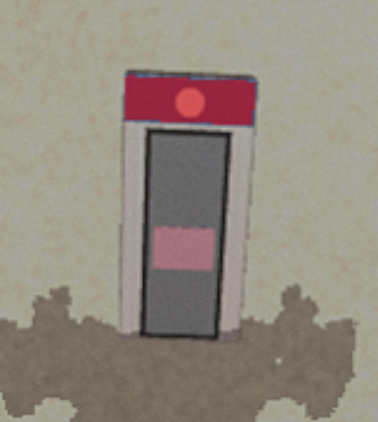

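Call:
step_arm([
  [0.085,-0.0035,-0.001,0.027,0.02],
  [0.085,0,0,0.028,0],
  [0.085,0,0,0.028,0],
  [0.085,0,0,0.014,0],
  [0.085,0,0,0.0135,0],
  [0.085,0,0,0,0],
  [0.04,0,0,0,0],
  [0.04,0,0,0,0],
  [0.04,0,0,0,0],
  [0.04,0,0,0,0],
])

```text
time_s: 12.0
ee_pos: [0.4388, -0.1093, 0.0237]
ee_rot: [3.128, -0.285, 0.003]
wrist_force: [-0.2, 0.3, 5.6]
gripper_width: 0.0455
gripper_force: 30.5
```

```bash
python3 place.py blue -.055 -.045 .0625
```

```text
t 12.0 at [ 0.4388 -0.1093  0.0237] yaw -0.182 | turn -0.099 shift [ 0.1598 -0.2943 -0.0388] F [-0.2  0.3  5.6] grip 0.0455 30.5
in nest -0.2148 -0.3393 F nest [-0.3  0.2]
```

Call:
step_arm([
  [0.04,0,0,-0.02,0],
  [0.04,0,0,-0.019,-0.099],
  [0.04,0.0228,-0.042,0,0],
  [0.04,0.0228,-0.042,0,0],
  [0.04,0.0228,-0.042,0,0],
  [0.04,0.0228,-0.042,0,0],
  [0.04,0.0228,-0.042,0,0],
  [0.04,0.0228,-0.042,0,0],
  [0.04,0.0228,-0.042,0,0],
  [0.04,0,0,0,0],
])

```text
time_s: 13.0
ee_pos: [0.6234, 0.1794, 0.0623]
ee_rot: [-3.134, 0.118, -0.005]
wrist_force: [-0.7, -0.3, -1.5]
gripper_width: 0.0452
gripper_force: 31.6
```

Call:
step_arm([
  [0.04,0,0,0,0],
  [0.04,0,0,0,0],
])

```text
time_s: 13.2
ee_pos: [0.6209, 0.1694, 0.0615]
ee_rot: [3.138, -0.131, -0.001]
wrist_force: [0.2, -1.0, -1.1]
gripper_width: 0.0455
gripper_force: 31.6
```

```bash
python3 place.py blue -.055 -.045 .0235
```

```text
t 13.2 at [0.6209 0.1694 0.0615] yaw -0.0835 | turn -0.0005 shift [ 0.0015 -0.0015  0.038 ] F [ 0.2 -1.  -1.1] grip 0.0455 31.6
in nest -0.0565 -0.0465 F nest [ 0.3 -1. ]
```

Call:
step_arm([
  [0.04,0,0,0.012,0],
  [0.04,0,0,0.012,0],
  [0.04,0,0,0.014,0],
  [0.04,0,0,0,0],
  [0.054,0,0,0,0],
  [0.054,0,0,0,0],
  [0.054,0,0,0,0],
  [0.054,0,0,-0.025,0],
  [0.054,0,0,-0.03,0],
  [0.0,0,0,0,0],
])

```text
time_s: 14.2
ee_pos: [0.6239, 0.1716, 0.083]
ee_rot: [-3.136, 0.13, -0.01]
wrist_force: [-0.1, -0.0, 0.7]
gripper_width: 0.0409
gripper_force: 0.0
```

Call:
step_arm([
  [0.0,0,0.026,0,0],
  [0.0,0,0.026,0,0],
  [0.0,0,0,0,0],
  [0.0,0,0,0,0],
  [0.0,0,0,0.017,0],
  [0.0,0,0,0.017,0],
  [0.0,0,0,0.016,0],
  [0.0,0,0,0,0],
  [0.0,0,-0.01,0,0],
  [0.0,0,0,0,0],
])

```text
time_s: 15.2
ee_pos: [0.6184, 0.1316, 0.0296]
ee_rot: [-3.137, 0.127, -0.002]
wrist_force: [0.8, 0.5, 0.0]
gripper_width: 0.0001
gripper_force: 0.0
```

```bash
python3 place.py blue -.055 -.0605 .027
```

```text
t 15.2 at [0.6184 0.1316 0.0296] yaw -0.0806 | turn 0.0024 shift [ 0.0008 -0.0238  0.0026] F [0.8 0.5 0. ] grip 0.0001 0.0
in nest -0.0558 -0.0843 F nest [0.7 0.6]
```

Call:
step_arm([
  [0.0,0,-0.008,0.002,0],
  [0.0,0,-0.008,0,0],
  [0.0,0,-0.004,0,0],
  [0.0,0,-0.002,0,0],
  [0.0,0,-0.002,0,0],
  [0.0,0,-0.002,0,0],
  [0.0,0,0,0,0],
])

```text
time_s: 15.9
ee_pos: [0.6211, 0.1542, 0.028]
ee_rot: [3.138, -0.131, 0.003]
wrist_force: [-0.6, -4.1, 5.9]
gripper_width: 0.0002
gripper_force: 2.9
```

```bash
python3 place.py blue -.055 -.0605 .027
```

```text
t 15.9 at [0.6211 0.1542 0.028 ] yaw -0.0833 | turn -0.0003 shift [-0.     -0.0011  0.001 ] F [-0.6 -4.1  5.9] grip 0.0002 2.9
in nest -0.055 -0.0616 F nest [-0.3 -4.1]
```

Call:
step_arm([
  [0.0,0,-0.0015,0,0],
  [0.0,0,0,0,0],
])

```text
time_s: 16.1
ee_pos: [0.6212, 0.1555, 0.0279]
ee_rot: [3.138, -0.131, 0.003]
wrist_force: [-0.1, -3.9, 6.9]
gripper_width: -0.0001
gripper_force: 3.0
```

```bash
python3 place.py blue -.055 -.0605 .027;python3 -c "
from h import *
snap('wrist','w4')"
```

```text
t 16.1 at [0.6212 0.1555 0.0279] yaw -0.0834 | turn -0.0004 shift [-0.      0.0003  0.0009] F [-0.1 -3.9  6.9] grip -0.0001 3.0
in nest -0.055 -0.0602 F nest [ 0.2 -3.9]
```

View pics/w4.png

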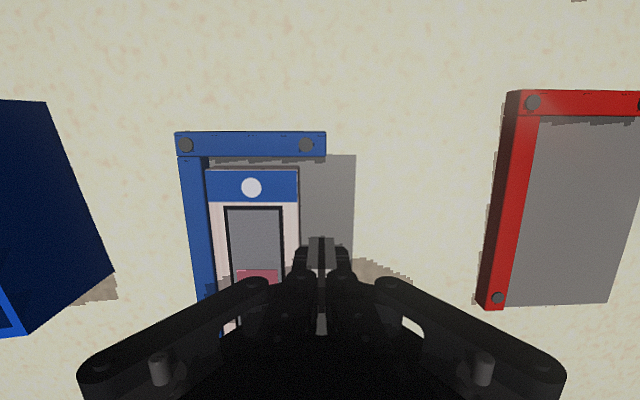

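Call:
step_arm([
  [0.0,0,0.006,0,0],
  [0.0,0,0.006,-0.002,0],
  [0.0,0,0,0,0],
])

```text
time_s: 16.45
ee_pos: [0.6192, 0.1431, 0.029]
ee_rot: [3.138, -0.132, 0.0]
wrist_force: [-0.0, -0.3, 0.1]
gripper_width: 0.0
gripper_force: 0.0
```

```bash
python3 place.py blue -.055 -.0605 .027;python3 - <<'E'
from h import *
c=snap("wrist","last");P=cloud(c)
print(c["xyz"],P[300:312:4,316:325:4,2].round(4)); print(P[230:262:4,320].round(4))
E
sed -i 's/p=np.array(\[\*tf(N\[k\],\[\[-.05,-.023\]\])/p=np.array([*tf(N[k],[[-.055,-.023]])/' home.py; python3 home.py blue
```

```text
t 16.45 at [0.6192 0.1431 0.029 ] yaw -0.0838 | turn -0.0008 shift [ 0.001  -0.0122  0.002 ] F [-0.  -0.3  0.1] grip 0.0 0.0
in nest -0.056 -0.0727 F nest [ 0.  -0.3]
[0.68999421 0.13753657 0.14973737] [[0.1497 0.0446 0.0446]
 [0.0536 0.0451 0.0444]
 [0.0536 0.0443 0.0442]]
[[ 6.300e-01  1.430e-01 -2.000e-04]
 [ 6.282e-01  1.432e-01  1.600e-03]
 [ 6.304e-01  1.430e-01  1.230e-02]
 [ 6.309e-01  1.429e-01  1.860e-02]
 [ 6.303e-01  1.430e-01  2.210e-02]
 [ 6.306e-01  1.429e-01  2.720e-02]
 [ 6.309e-01  1.429e-01  3.200e-02]
 [ 6.305e-01  1.429e-01  3.520e-02]]
blue carrier in nest [-0.0571 -0.0196  0.0044] 0.299
```

```bash
python3 - <<'E'
from h import *
c=pickle.load(open("last.pkl","rb"));cv2.imwrite("pics/b2.png",cv2.resize(c["image"][110:350,120:360,::-1],None,fx=2.5,fy=2.5,interpolation=cv2.INTER_CUBIC))
E
```

```text
(no output)
```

View pics/b2.png

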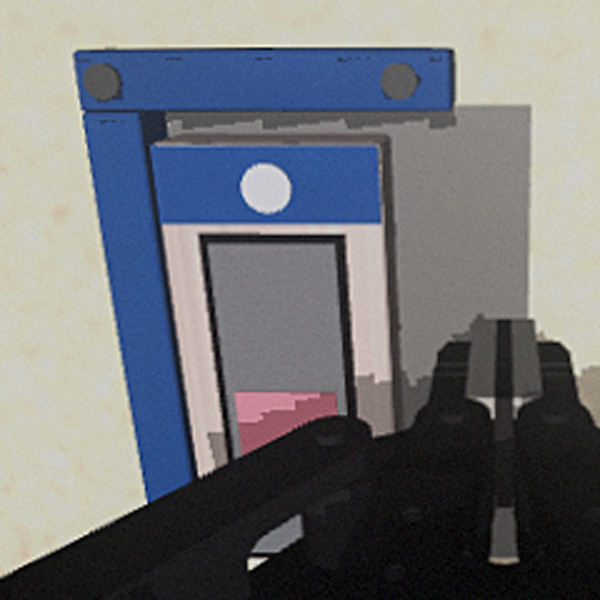

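Call:
step_arm([
  [0.0,0,-0.006,0,0],
  [0.0,0,-0.004,0,0],
  [0.0,0,-0.002,0,0],
  [0.0,0,-0.002,0,0],
  [0.0,0,-0.002,0,0],
  [0.0,0,0,0,0],
])

```text
time_s: 17.1
ee_pos: [0.6201, 0.1581, 0.0286]
ee_rot: [3.136, -0.132, -0.002]
wrist_force: [-2.7, -5.2, 2.9]
gripper_width: -0.0004
gripper_force: 3.3
```

```bash
python3 place.py blue -.055 -.0605 .027
```

```text
t 17.1 at [0.6201 0.1581 0.0286] yaw -0.0839 | turn -0.0009 shift [0.0013 0.0027 0.0016] F [-2.7 -5.2  2.9] grip -0.0004 3.3
in nest -0.0563 -0.0578 F nest [-2.2 -5.4]
```

Call:
step_arm([
  [0.0,0,-0.002,0,0],
  [0.0,0,0,0,0],
])

```text
time_s: 17.3
ee_pos: [0.6201, 0.1583, 0.0285]
ee_rot: [3.134, -0.133, -0.003]
wrist_force: [-2.4, -9.6, 4.3]
gripper_width: -0.0002
gripper_force: 5.4
```

```bash
python3 place.py blue -.055 -.0605 .027
```

```text
t 17.3 at [0.6201 0.1583 0.0285] yaw -0.085 | turn -0.002 shift [0.0013 0.003  0.0015] F [-2.4 -9.6  4.3] grip -0.0002 5.4
in nest -0.0563 -0.0575 F nest [-1.6 -9.8]
```

Call:
step_arm([
  [0.0,0,0.015,0,0],
  [0.0,0,0,-0.025,0],
  [0.0,0,0,-0.025,0],
  [0.0,-0.04,-0.024,0,0],
  [0.0,-0.04,-0.024,0,0],
  [0.0,0,0,0,0],
  [0.0,0,0,0.017,0],
  [0.0,0,0,0.017,0],
  [0.0,0,0,0.016,0],
  [0.0,0,0,0,0],
])

```text
time_s: 18.3
ee_pos: [0.5425, 0.2011, 0.0269]
ee_rot: [3.138, -0.129, -0.005]
wrist_force: [0.3, 1.2, 0.1]
gripper_width: 0.0001
gripper_force: 0.0
```

```bash
python3 place.py blue -.111 -.023 .027
```

```text
t 18.3 at [0.5425 0.2011 0.0269] yaw -0.0824 | turn 0.0006 shift [ 0.0262  0.0016 -0.0001] F [0.3 1.2 0.1] grip 0.0001 0.0
in nest -0.1372 -0.0214 F nest [0.2 1.2]
```

Call:
step_arm([
  [0.0,0.006,0.0015,0,0],
  [0.0,0.006,0,0,0],
  [0.0,0.006,0,0,0],
  [0.0,0.004,0,0,0],
  [0.0,0.002,0,0,0],
  [0.0,0.002,0,0,0],
  [0.0,0.002,0,0,0],
  [0.0,0,0,0,0],
])

```text
time_s: 19.1
ee_pos: [0.5684, 0.1982, 0.0284]
ee_rot: [3.138, -0.128, -0.009]
wrist_force: [-9.3, -0.5, 8.5]
gripper_width: 0.0001
gripper_force: 5.0
```

```bash
python3 place.py blue -.111 -.023 .027
```

```text
t 19.1 at [0.5684 0.1982 0.0284] yaw -0.0816 | turn 0.0014 shift [0.0001 0.001  0.0014] F [-9.3 -0.5  8.5] grip 0.0001 5.0
in nest -0.1111 -0.022 F nest [-9.2 -1.2]
```

Call:
step_arm([
  [0.0,0.0015,0,0,0],
  [0.0,0,0,0,0],
])

```text
time_s: 19.3
ee_pos: [0.5685, 0.1982, 0.0283]
ee_rot: [3.137, -0.127, -0.013]
wrist_force: [-13.8, 0.9, 10.5]
gripper_width: -0.0003
gripper_force: 7.0
```

Call:
step_arm([
  [0.0,-0.022,0,0,0],
  [0.085,0,0,-0.03,0],
  [0.085,0,0,-0.03,0.138],
  [0.085,0,0,-0.04,0.138],
  [0.085,0,0,0,0.138],
  [0.085,0,0,0,0.138],
  [0.085,-0.002,0.045,0,0],
  [0.085,-0.002,0.045,0,0],
  [0.085,-0.002,0.045,0,0],
  [0.085,-0.002,0.045,0,0],
])

```text
time_s: 20.3
ee_pos: [0.4368, 0.0583, 0.1289]
ee_rot: [-2.985, 0.979, -0.001]
wrist_force: [1.3, -0.3, 0.0]
gripper_width: 0.085
gripper_force: 0.0
```

Call:
step_arm([
  [0.085,0,0,0,0],
  [0.085,0,0,0,0],
])

```text
time_s: 20.5
ee_pos: [0.438, 0.0588, 0.1293]
ee_rot: [-2.983, 0.983, -0.002]
wrist_force: [0.9, 0.7, 0.1]
gripper_width: 0.0852
gripper_force: 0.0
```

```bash
python3 car.py red .4321 .0611 -.634 .0235
```

```text
red [ 0.4321  0.0611 -0.6357] 0.128
t 20.55 at [0.4387 0.0598 0.1293] yaw -0.6349 | turn 0.0008 shift [-0.0061  0.0029  0.1058] F [ 1.2  0.5 -0.1] grip 0.0847 0.0
```

Call:
step_arm([
  [0.085,-0.006,0.003,0.026,0],
  [0.085,0,0,0.026,0],
  [0.085,0,0,0.026,0],
  [0.085,0,0,0.014,0],
  [0.085,0,0,0.013,0],
  [0.085,0,0,0,0],
  [0.04,0,0,0,0],
  [0.04,0,0,0,0],
  [0.04,0,0,0,0],
  [0.04,0,0,0,0],
])

```text
time_s: 21.55
ee_pos: [0.432, 0.0609, 0.0246]
ee_rot: [-2.984, 0.98, -0.002]
wrist_force: [-0.2, 1.1, 4.7]
gripper_width: 0.045
gripper_force: 31.0
```

```bash
python3 place.py red -.055 -.045 .0625
```

```text
t 21.55 at [0.432  0.0609 0.0246] yaw -0.6347 | turn -0.5687 shift [ 0.2006  0.045  -0.0379] F [-0.2  1.1  4.7] grip 0.045 31.0
in nest -0.2556 0.0 F nest [-0.3  1.1]
```

Call:
step_arm([
  [0.04,0,0,-0.019,0],
  [0.04,0,0,-0.019,-0.142],
  [0.04,0,0,0,-0.142],
  [0.04,0,0,0,-0.142],
  [0.04,0,0,0,-0.142],
  [0.04,0.04,0.009,0,0],
  [0.04,0.04,0.009,0,0],
  [0.04,0.04,0.009,0,0],
  [0.04,0.04,0.009,0,0],
  [0.04,0.04,0.009,0,0],
])

```text
time_s: 22.55
ee_pos: [0.6292, 0.0015, 0.062]
ee_rot: [3.14, -0.105, 0.0]
wrist_force: [-0.1, 0.9, -0.9]
gripper_width: 0.0454
gripper_force: 31.9
```

Call:
step_arm([
  [0.04,0,0,0,0],
  [0.04,0,0,0,0],
])

```text
time_s: 22.75
ee_pos: [0.6278, 0.0018, 0.0613]
ee_rot: [3.14, -0.106, -0.001]
wrist_force: [-0.2, 1.1, -1.1]
gripper_width: 0.0452
gripper_force: 31.9
```

```bash
python3 place.py red -.055 -.045 .0245
```

```text
t 22.75 at [0.6278 0.0018 0.0613] yaw -0.0678 | turn -0.0018 shift [ 0.0013 -0.001   0.0368] F [-0.2  1.1 -1.1] grip 0.0452 31.9
in nest -0.0563 -0.046 F nest [-0.2  1.1]
```

Call:
step_arm([
  [0.04,0,0,0.012,0],
  [0.04,0,0,0.012,0],
  [0.04,0,0,0.013,0],
  [0.04,0,0,0,0],
  [0.054,0,0,0,0],
  [0.054,0,0,0,0],
  [0.054,0,0,0,0],
  [0.054,0,0,-0.025,0],
  [0.054,0,0,-0.03,0],
  [0.0,0,0,0,0],
])

```text
time_s: 23.75
ee_pos: [0.6304, 0.0025, 0.0839]
ee_rot: [-3.139, 0.105, -0.011]
wrist_force: [0.6, 0.6, 0.2]
gripper_width: 0.0408
gripper_force: 0.0
```

Call:
step_arm([
  [0.0,0,0.026,0,0],
  [0.0,0,0.026,0,0],
  [0.0,0,0,0,0],
  [0.0,0,0,0,0],
  [0.0,0,0,0.017,0],
  [0.0,0,0,0.017,0],
  [0.0,0,0,0.016,0],
  [0.0,0,0,0,0],
  [0.0,0,-0.01,0,0],
  [0.0,0,0,0,0],
])

```text
time_s: 24.75
ee_pos: [0.6258, -0.0369, 0.0305]
ee_rot: [-3.138, 0.101, -0.002]
wrist_force: [0.4, -0.8, 0.3]
gripper_width: -0.0001
gripper_force: 0.0
```

```bash
python3 place.py red -.055 -.0575 .028
```

```text
t 24.75 at [ 0.6258 -0.0369  0.0305] yaw -0.0644 | turn 0.0016 shift [ 0.0007 -0.0273  0.0025] F [ 0.4 -0.8  0.3] grip -0.0001 0.0
in nest -0.0557 -0.0848 F nest [ 0.4 -0.7]
```

Call:
step_arm([
  [0.0,0,0,0.002,0],
  [0.0,0,-0.008,0,0],
  [0.0,0,-0.008,0,0],
  [0.0,0,-0.005,0,0],
  [0.0,0,-0.003,0,0],
  [0.0,0,-0.002,0,0],
  [0.0,0,-0.002,0,0],
  [0.0,0,-0.001,0,0],
  [0.0,0,0,0,0],
])

```text
time_s: 25.65
ee_pos: [0.6271, -0.0109, 0.028]
ee_rot: [3.14, -0.105, 0.001]
wrist_force: [-0.1, -1.4, 4.0]
gripper_width: -0.0002
gripper_force: 1.5
```

```bash
python3 place.py red -.055 -.0575 .028
```

```text
t 25.65 at [ 0.6271 -0.0109  0.028 ] yaw -0.0669 | turn -0.0009 shift [ 0.0011 -0.0012 -0.    ] F [-0.1 -1.4  4. ] grip -0.0002 1.5
in nest -0.0561 -0.0587 F nest [ 0.  -1.4]
```

Call:
step_arm([
  [0.0,0,-0.002,-0.001,0],
  [0.0,0,-0.002,0,0],
  [0.0,0,-0.001,0,0],
  [0.0,0,0,0,0],
])

```text
time_s: 26.05
ee_pos: [0.6269, -0.0095, 0.0284]
ee_rot: [3.136, -0.109, -0.001]
wrist_force: [0.5, -10.6, 0.2]
gripper_width: -0.0001
gripper_force: 4.7
```

```bash
python3 place.py red -.055 -.0575 .028
```

```text
t 26.05 at [ 0.6269 -0.0095  0.0284] yaw -0.0693 | turn -0.0033 shift [0.0014 0.0002 0.0004] F [  0.5 -10.6   0.2] grip -0.0001 4.7
in nest -0.0564 -0.0573 F nest [  1.2 -10.5]
```

Wall reached at the same offset as before. Now the end push.

Call:
step_arm([
  [0.0,0,0.015,0,0],
  [0.0,0,0,-0.025,0],
  [0.0,0,0,-0.025,0],
  [0.0,-0.04,-0.023,0,0],
  [0.0,-0.04,-0.023,0,0],
  [0.0,0,0,0,0],
  [0.0,0,0,0.017,0],
  [0.0,0,0,0.017,0],
  [0.0,0,0,0.015,0],
  [0.0,0,0,0,0],
])

```text
time_s: 27.05
ee_pos: [0.5481, 0.0305, 0.0277]
ee_rot: [3.14, -0.105, -0.006]
wrist_force: [0.8, -0.5, 0.1]
gripper_width: 0.0
gripper_force: 0.0
```

```bash
python3 place.py red -.111 -.023 .028
```

```text
t 27.05 at [0.5481 0.0305 0.0277] yaw -0.0666 | turn -0.0006 shift [ 0.0267  0.0003 -0.0003] F [ 0.8 -0.5  0.1] grip 0.0 0.0
in nest -0.1377 -0.0227 F nest [ 0.8 -0.4]
```

Call:
step_arm([
  [0.0,0.006,0,0,0],
  [0.0,0.006,0,0,0],
  [0.0,0.006,0,0,0],
  [0.0,0.004,0,0,0],
  [0.0,0.002,0,0,0],
  [0.0,0.002,0,0,0],
  [0.0,0.002,0,0,0],
  [0.0,0,0,0,0],
])

```text
time_s: 27.85
ee_pos: [0.5748, 0.0289, 0.0294]
ee_rot: [3.139, -0.104, -0.008]
wrist_force: [-9.4, 0.1, 6.5]
gripper_width: -0.0002
gripper_force: 4.4
```

```bash
python3 place.py red -.111 -.023 .028
```

```text
t 27.85 at [0.5748 0.0289 0.0294] yaw -0.0663 | turn -0.0003 shift [-0.0001  0.0005  0.0014] F [-9.4  0.1  6.5] grip -0.0002 4.4
in nest -0.1109 -0.0225 F nest [-9.4 -0.5]
```

Call:
step_arm([
  [0.0,0.0015,0,0,0],
  [0.0,0,0,0,0],
  [0.0,-0.02,0,0,0],
  [0.0,0,0,-0.04,0],
  [0.085,0,0,-0.05,0],
  [0.085,0,0,-0.05,0],
  [0.085,0,0,-0.05,0],
  [0.085,0,0,0,-0.06],
  [0.085,0,0,0,0],
  [0.085,0,0,0,0],
])

```text
time_s: 28.85
ee_pos: [0.5585, 0.0298, 0.2191]
ee_rot: [3.141, -0.013, -0.002]
wrist_force: [-0.1, -0.3, 0.2]
gripper_width: 0.0843
gripper_force: 0.0
```

```bash
python3 - <<'E'
from h import *
c=snap("wrist","w5");cv2.imwrite("pics/w5b.png",cv2.resize(c["image"][20:290,60:560,::-1],None,fx=1.6,fy=1.6,interpolation=cv2.INTER_CUBIC))
to(.43,.285,.2,0)
E
```

```text
t 28.9 at [0.5583 0.0298 0.2185] yaw -0.0081 | turn -0.0081 shift [-0.1283 -0.2552  0.0185] F [ 0.6  0.3 -0.6] grip 0.0852 0.0
```

View pics/w5b.png

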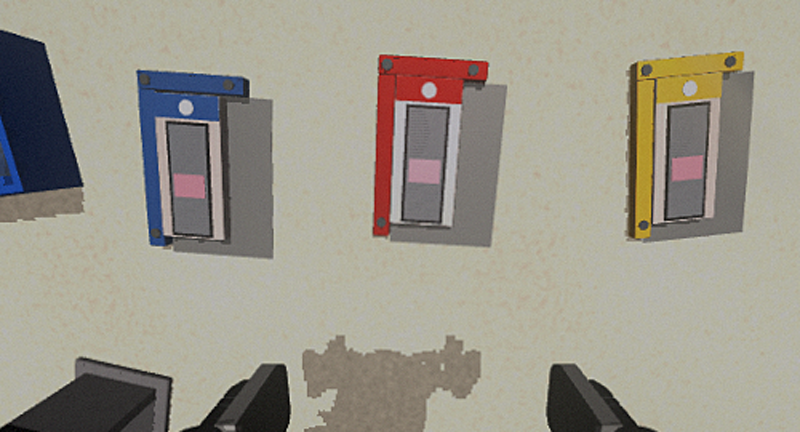

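Call:
step_arm([
  [0.085,-0.0213,-0.0425,-0.003,-0.008],
  [0.085,-0.0213,-0.0425,-0.003,0],
  [0.085,-0.0213,-0.0425,-0.003,0],
  [0.085,-0.0213,-0.0425,-0.003,0],
  [0.085,-0.0213,-0.0425,-0.003,0],
  [0.085,-0.0213,-0.0425,-0.003,0],
  [0.085,0,0,0,0],
  [0.085,0,0,0,0],
  [0.085,0,0,0,0],
])

```text
time_s: 29.8
ee_pos: [0.4315, 0.2836, 0.2367]
ee_rot: [3.14, -0.001, -0.002]
wrist_force: [0.0, -0.1, -0.0]
gripper_width: 0.0849
gripper_force: 0.0
```

```bash
python3 - <<'E'
from h import *
from place import N
c=pickle.load(open("w5.pkl","rb")); H,S,V=cv2.split(cv2.cvtColor(c["image"],cv2.COLOR_RGB2HSV))
for k in N:
    p=tf(N[k],[[-.009,-.023]])[0]; q=proj(c,[[*p,.014]])[0]; yy,xx=np.mgrid[:400,:640]
    m=(np.hypot(xx-q[0],yy-q[1])<9)&(S<50)&(V>120); v,u=np.nonzero(m)
    print(k,"pred",p.round(4),"dot",onplane(c,[[u.mean(),v.mean()]],.014)[0].round(4),len(u))
w=snap("wrist","w6"); SQ=np.array([[-1,-1],[1,-1],[1,1],[-1,1]])*.012
H,S,V=cv2.split(cv2.cvtColor(w["image"],cv2.COLOR_RGB2HSV)); m=(H>5)&(H<20)&(S>130)&(V>25)
b=max(comps(m),key=lambda a:a.sum()); print(b.sum(),[np.nonzero(b)[i].mean() for i in(1,0)], np.median(cloud(w)[b][:,2]))
for z0 in(.103,.148):
    bb=b if z0<.148 else b&(V>60)
    for a in(0,-.3,.3,.7): g,e=fit(w,bb,SQ,[.43,.285,a],z0,.148); print(z0,g.round(4),round(e,3))
to(g[0],g[1],.2,0)
im=w["image"][:,:,::-1]; cv2.imwrite("pics/p1.png",cv2.resize(im[60:300,180:460],None,fx=2.5,fy=2.5))
E
```

```text
red pred [0.6765 0.0216] dot [0.6754 0.0217 0.014 ] 79
yellow pred [ 0.678  -0.1558] dot [ 0.6773 -0.1567  0.014 ] 73
blue pred [0.6701 0.1888] dot [0.6684 0.189  0.014 ] 71
1104 [np.float64(317.0298913043478), np.float64(210.74728260869566)] 0.14769878335528225
0.103 [ 0.4285  0.2873 -0.101 ] 0.137
0.103 [ 0.4286  0.2872 -0.1745] 0.139
0.103 [ 0.4294  0.2872 -0.1443] 0.137
0.103 [0.4282 0.2874 0.7393] 0.305
0.148 [ 0.432   0.2871 -0.0491] 0.333
0.148 [ 0.4325  0.2869 -0.292 ] 0.343
0.148 [0.4351 0.2865 0.2666] 0.373
0.148 [0.4341 0.2868 0.7407] 0.4
t 29.85 at [0.4318 0.2833 0.2369] yaw -0.0013 | turn -0.0013 shift [ 0.0023 -0.0034  0.0369] F [-0.6  0.3 -0.3] grip 0.085 0.0
```

View pics/p1.png

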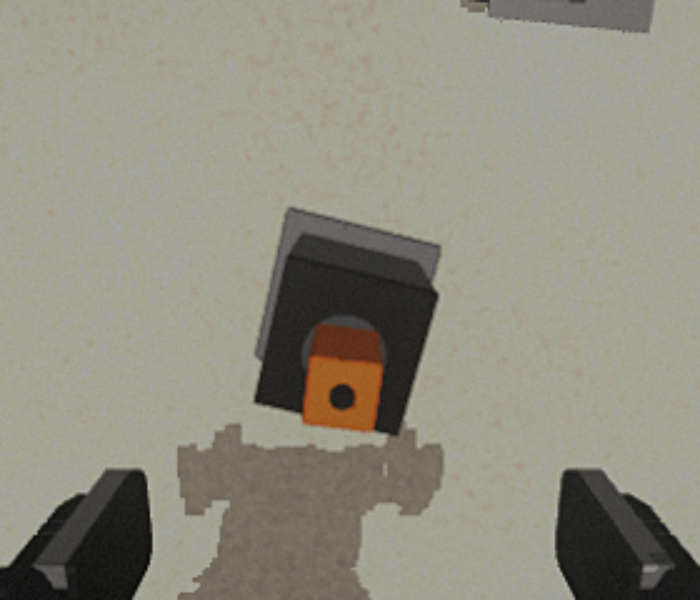

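```bash
python3 - <<'E'
from h import *
w=pickle.load(open("w6.pkl","rb")); SQ=np.array([[-1,-1],[1,-1],[1,1],[-1,1]])*.012
H,S,V=cv2.split(cv2.cvtColor(w["image"],cv2.COLOR_RGB2HSV)); m=(H>5)&(H<20)&(S>130)&(V>25)
b=max(comps(m),key=lambda a:a.sum()); v=V[b]; print(np.percentile(v,[5,25,50,75,95]))
bb=cv2.morphologyEx((b&(V>140)).astype(np.uint8),cv2.MORPH_CLOSE,np.ones((9,9)))>0; print(bb.sum())
for a in(0,-.2): g,e=fit(w,bb,SQ,[.43,.285,a],.148,.148); print(g.round(4),round(e,3))
to(g[0],g[1],.129,g[2])
E
```

```text
[ 90.  97. 159. 163. 169.]
776
[ 0.4292  0.2872 -0.0377] 0.131
[ 0.429   0.2871 -0.1655] 0.111
t 29.85 at [0.4318 0.2833 0.2369] yaw -0.0013 | turn 0.1641 shift [-0.0034 -0.0032  0.1079] F [-0.6  0.3 -0.3] grip 0.085 0.0
```

Call:
step_arm([
  [0.085,-0.003,-0.0035,0.02,0.1],
  [0.085,0,0,0.022,0],
  [0.085,0,0,0.022,0],
  [0.085,0,0,0.022,0],
  [0.085,0,0,0.022,0],
  [0.085,0,0,0,0],
  [0.06,0,0,0,0],
  [0.04,0,0,0,0],
  [0.015,0,0,0,0],
  [0.015,0,0,0,0],
], force=40)

```text
time_s: 30.85
ee_pos: [0.4287, 0.2886, 0.1306]
ee_rot: [-3.137, 0.155, -0.002]
wrist_force: [-0.8, 0.2, 0.2]
gripper_width: 0.0276
gripper_force: 0.0
```

Call:
step_arm([
  [0.015,0,0,0,0],
  [0.015,0,0,0,0],
  [0.015,0,0,0,0],
])

```text
time_s: 31.15
ee_pos: [0.4287, 0.2886, 0.1307]
ee_rot: [-3.137, 0.155, -0.002]
wrist_force: [-0.7, -1.9, 6.5]
gripper_width: 0.0233
gripper_force: 41.7
```

```bash
python3 - <<'E'
from h import *
to(.429,.287,.25)
E
```

```text
t 31.15 at [0.4287 0.2886 0.1307] yaw -0.0988 | turn -0.0 shift [ 0.0005  0.0016 -0.1193] F [-0.7 -1.9  6.5] grip 0.0233 41.7
```

Call:
step_arm([
  [0.015,0,0,-0.01,0],
  [0.015,0,0,-0.02,0],
  [0.015,0,0,-0.03,0],
  [0.015,0,0,-0.03,0],
  [0.015,0,0,-0.03,0],
  [0.015,0,0,0,0],
])

```text
time_s: 31.75
ee_pos: [0.4295, 0.2899, 0.2543]
ee_rot: [-3.133, 0.154, -0.009]
wrist_force: [0.4, -0.1, -1.5]
gripper_width: 0.0232
gripper_force: 41.0
```

```bash
python3 - <<'E'
from h import *
c=snap("wrist","w7")
to(.676,.022,.18)
cv2.imwrite("pics/p2.png",cv2.resize(c["image"][100:400,170:470,::-1],None,fx=2,fy=2))
E
```

```text
t 31.8 at [0.4289 0.2892 0.2521] yaw -0.0986 | turn -0.0 shift [0.2722 0.2416 0.0721] F [-0.7 -0.3 -1.5] grip 0.0237 41.0
```

View pics/p2.png

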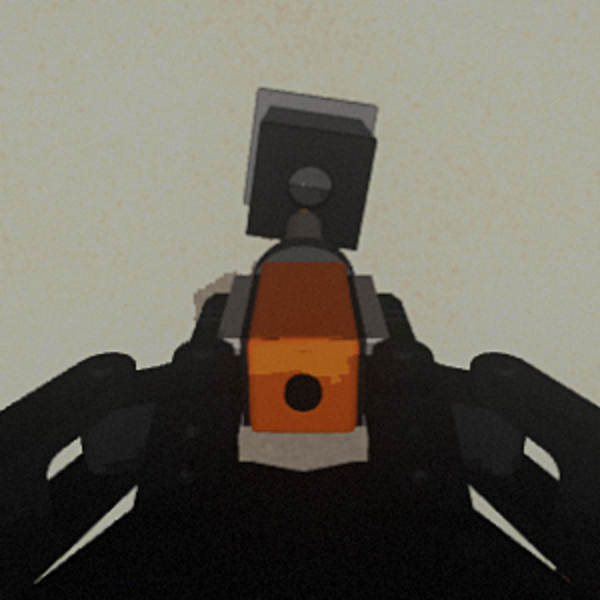

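```bash
python3 - <<'E'
from h import *
c=pickle.load(open("w7.pkl","rb"))
im=c["image"]; H,S,V=cv2.split(cv2.cvtColor(im,cv2.COLOR_RGB2HSV))
print(proj(c,[[.4289,.2892,.1414],[.4289,.2892,.161],[.4287,.2886,.095],[.4289,.2892,.1965]]).round(1))
for v in range(200,212): print(v,[tuple(int(a) for a in im[v,u]) for u in range(316,328,2)])
print("hole",onplane(c,[[325,192.5]],.095))
E
```

```text
[[322.7 206.9]
 [322.8 213.9]
 [323.3 194. ]
 [322.8 230.1]]
200 [(27, 29, 24), (42, 42, 40), (47, 45, 44), (52, 51, 49), (52, 47, 47), (50, 50, 45)]
201 [(32, 31, 25), (36, 33, 33), (40, 34, 36), (49, 45, 44), (52, 55, 50), (51, 51, 49)]
202 [(33, 30, 31), (31, 25, 24), (30, 28, 23), (39, 38, 32), (42, 41, 39), (43, 42, 38)]
203 [(39, 34, 34), (31, 28, 29), (27, 25, 25), (22, 24, 24), (27, 25, 24), (27, 27, 24)]
204 [(32, 31, 31), (33, 33, 32), (56, 44, 29), (69, 52, 31), (28, 25, 21), (30, 27, 23)]
205 [(38, 37, 36), (40, 33, 32), (77, 59, 40), (82, 63, 36), (48, 40, 24), (27, 27, 22)]
206 [(38, 38, 33), (45, 42, 38), (61, 55, 46), (68, 60, 49), (67, 58, 48), (43, 38, 38)]
207 [(50, 43, 42), (57, 53, 51), (59, 56, 53), (64, 60, 58), (63, 56, 53), (53, 49, 47)]
208 [(55, 53, 48), (54, 51, 47), (64, 63, 57), (61, 55, 52), (63, 58, 55), (67, 64, 60)]
209 [(57, 50, 47), (60, 57, 52), (64, 60, 55), (57, 57, 53), (66, 59, 60), (57, 54, 50)]
210 [(56, 52, 50), (62, 55, 52), (62, 58, 55), (64, 60, 55), (61, 58, 56), (63, 61, 55)]
211 [(55, 50, 44), (59, 54, 53), (62, 56, 53), (59, 57, 54), (58, 51, 48), (60, 57, 53)]
hole [[0.43012729 0.28666623 0.095     ]]
```

Call:
step_arm([
  [0.015,0.034,0.0303,0,0],
  [0.015,0.034,0.0303,0,0],
  [0.015,0.034,0.0303,0.01,0],
  [0.015,0.034,0.0303,0.015,0],
  [0.015,0.034,0.0303,0.02,0],
  [0.015,0.034,0.0303,0.02,0],
  [0.015,0.034,0.0303,0.02,0],
  [0.015,0.034,0.0303,0.01,0],
  [0.015,0,0,0,0],
  [0.015,0,0,0,0],
])

```text
time_s: 32.8
ee_pos: [0.6742, 0.019, 0.1524]
ee_rot: [3.137, -0.159, -0.006]
wrist_force: [-0.7, 0.9, -1.6]
gripper_width: 0.0233
gripper_force: 40.8
```

```bash
python3 - <<'E'
from h import *
to(.676,.021,.1247)
c=snap("wrist","w8");cv2.imwrite("pics/p3.png",cv2.resize(c["image"][100:300,200:440,::-1],None,fx=3,fy=3))
E
```

```text
t 32.8 at [0.6742 0.019  0.1524] yaw -0.1012 | turn -0.0 shift [ 0.0016 -0.0022  0.0277] F [-0.7  0.9 -1.6] grip 0.0233 40.8
```

View pics/p3.png

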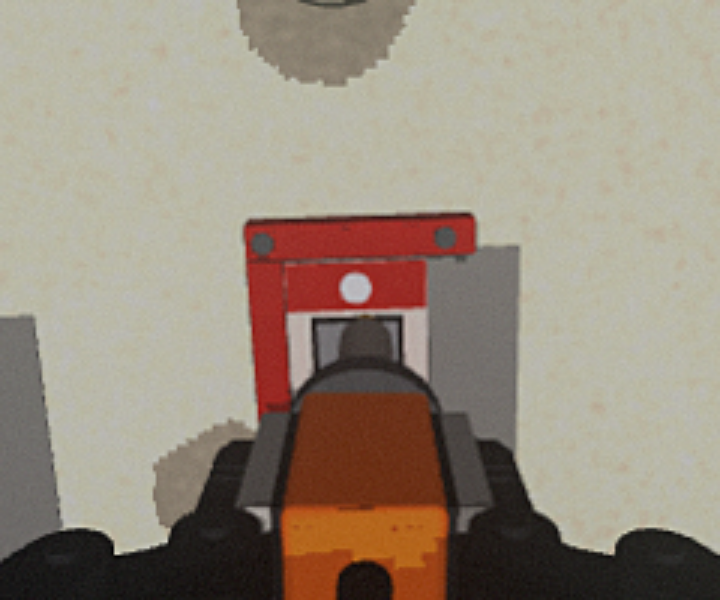

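```bash
python3 - <<'E'
from h import *
c=pickle.load(open("w8.pkl","rb")); H,S,V=cv2.split(cv2.cvtColor(c["image"],cv2.COLOR_RGB2HSV))
m=(S<60)&(V>140); yy,xx=np.mgrid[:400,:640]; m&=np.hypot(xx-318.3,yy-196)<7; v,u=np.nonzero(m)
d=onplane(c,[[u.mean(),v.mean()]],.014)[0]; print(len(u),u.mean(),v.mean(),d)
print(proj(c,[[.6742,.019,.0417],[.6742,.019,.0617],[.6742,.019,.0967]]).round(1))
to(d[0],d[1]-.0007,.1247)
E
```

```text
83 318.06024096385545 195.51807228915663 [0.67630494 0.02175889 0.014     ]
[[321.2 205.8]
 [321.2 213.2]
 [321.3 229.8]]
t 32.85 at [0.674  0.0208 0.1533] yaw -0.0989 | turn -0.0 shift [ 0.0023 -0.0005  0.0286] F [ 0.6  0.2 -1.6] grip 0.0237 40.8
```

Call:
step_arm([
  [0.015,0.002,-0.0005,0,0],
  [0.015,0,0,0.01,0],
  [0.015,0,0,0.01,0],
  [0.015,0,0,0.005,0],
  [0.015,0,0,0,0],
  [0.015,0,0,0,0],
])

```text
time_s: 33.45
ee_pos: [0.6769, 0.0208, 0.1296]
ee_rot: [3.138, -0.155, -0.001]
wrist_force: [0.6, 0.6, -1.7]
gripper_width: 0.0235
gripper_force: 40.9
```

```bash
python3 - <<'E'
from h import *
to(.6763,.0211,.1207)
E
```

```text
t 33.45 at [0.6769 0.0208 0.1296] yaw -0.0986 | turn -0.0 shift [-0.0007 -0.0002  0.0089] F [ 0.6  0.6 -1.7] grip 0.0235 40.9
```

Call:
step_arm([
  [0.015,0,0,0.003,0],
  [0.015,0,0,0.003,0],
  [0.015,0,0,0.003,0],
  [0.015,0,0,0,0],
  [0.015,0,0,0,0],
])

```text
time_s: 33.95
ee_pos: [0.6772, 0.0207, 0.1209]
ee_rot: [3.138, -0.155, 0.001]
wrist_force: [-0.4, 0.3, -0.1]
gripper_width: 0.0236
gripper_force: 41.1
```

Call:
step_arm([
  [0.015,0,0,0,0],
])

```text
time_s: 34.05
ee_pos: [0.6772, 0.0207, 0.121]
ee_rot: [3.138, -0.155, 0.001]
wrist_force: [0.1, -0.8, 0.2]
gripper_width: 0.0238
gripper_force: 41.1
```

Call:
step_arm([
  [0.015,0,0,0,0],
])

```text
time_s: 34.15
ee_pos: [0.6771, 0.0207, 0.121]
ee_rot: [3.138, -0.155, 0.001]
wrist_force: [-0.8, 0.2, 0.2]
gripper_width: 0.0236
gripper_force: 41.1
```

Call:
step_arm([
  [0.015,0,0,0,0],
  [0.015,0,0,0,0],
  [0.015,0,0,-0.01,0],
  [0.015,0,0,-0.03,0],
  [0.015,0.0045,0.0442,0,0],
  [0.015,0.0045,0.0442,0,0],
  [0.015,0.0045,0.0442,0,0],
  [0.015,0.0045,0.0442,0,0],
  [0.015,0,0,0,0],
  [0.015,0,0,0,0],
])

```text
time_s: 35.15
ee_pos: [0.677, -0.1591, 0.1611]
ee_rot: [3.137, -0.16, -0.001]
wrist_force: [-0.7, 0.8, -1.5]
gripper_width: 0.0238
gripper_force: 41.0
```

```bash
cat > dot.py <<'E'
import sys
from h import *
from place import N
k=sys.argv[1]; c=snap("wrist","d_"+k); H,S,V=cv2.split(cv2.cvtColor(c["image"],cv2.COLOR_RGB2HSV))
q=proj(c,[[*tf(N[k],[[-.009,-.023]])[0],.014]])[0]; yy,xx=np.mgrid[:400,:640]
m=(np.hypot(xx-q[0],yy-q[1])<10)&(S<60)&(V>140); b=max(comps(m,5),key=lambda a:a.sum()); v,u=np.nonzero(b)
d=onplane(c,[[u.mean(),v.mean()]],.014)[0]; print(k,"pred px",q.round(1),"found",u.mean().round(1),v.mean().round(1),len(u),"dot",d.round(4)); to(d[0],d[1]-.0007,.1207)
E
python3 dot.py yellow
```

```text
yellow pred px [317.9 194.9] found 318.2 195.1 74 dot [ 0.6777 -0.1561  0.014 ]
t 35.2 at [ 0.6774 -0.1568  0.1611] yaw -0.0993 | turn -0.0 shift [0.0003 0.0001 0.0404] F [-0.   0.  -0.1] grip 0.0235 41.0
```

Call:
step_arm([
  [0.015,0,0,0.01,0],
  [0.015,0,0,0.01,0],
  [0.015,0,0,0.01,0],
  [0.015,0,0,0.004,0],
  [0.015,0,0,0.003,0],
  [0.015,0,0,0.0035,0],
  [0.015,0,0,0,0],
  [0.015,0,0,0,0],
  [0.015,0,0,0,0],
])

```text
time_s: 36.1
ee_pos: [0.6777, -0.1569, 0.1208]
ee_rot: [3.138, -0.155, 0.001]
wrist_force: [0.2, 0.5, 0.1]
gripper_width: 0.0233
gripper_force: 41.2
```

Call:
step_arm([
  [0.015,0,0,0,0],
])

```text
time_s: 36.2
ee_pos: [0.6777, -0.157, 0.1207]
ee_rot: [3.138, -0.155, 0.001]
wrist_force: [-0.7, 1.0, 0.7]
gripper_width: 0.0234
gripper_force: 41.2
```

Call:
step_arm([
  [0.015,0,0,0,0],
])

```text
time_s: 36.3
ee_pos: [0.6777, -0.157, 0.1206]
ee_rot: [3.138, -0.155, 0.001]
wrist_force: [-1.0, 0.2, 0.5]
gripper_width: 0.0234
gripper_force: 41.2
```

Call:
step_arm([
  [0.015,0,0,0,0],
])

```text
time_s: 36.4
ee_pos: [0.6777, -0.157, 0.1205]
ee_rot: [3.138, -0.155, 0.001]
wrist_force: [-1.2, 1.0, 0.8]
gripper_width: 0.0234
gripper_force: 41.2
```

Call:
step_arm([
  [0.015,0,0,-0.01,0],
  [0.015,0,0,-0.03,0],
  [0.015,-0.0053,-0.0428,0,0],
  [0.015,-0.0053,-0.0428,0,0],
  [0.015,-0.0053,-0.0428,0,0],
  [0.015,-0.0053,-0.0428,0,0],
  [0.015,-0.0053,-0.0428,0,0],
  [0.015,-0.0053,-0.0428,0,0],
  [0.015,-0.0053,-0.0428,0,0],
  [0.015,-0.0053,-0.0428,0,0],
])

```text
time_s: 37.4
ee_pos: [0.6692, 0.1894, 0.1611]
ee_rot: [3.138, -0.156, 0.002]
wrist_force: [1.5, 0.4, -0.8]
gripper_width: 0.0238
gripper_force: 41.0
```

Call:
step_arm([
  [0.015,0,0,0,0],
  [0.015,0,0,0,0],
  [0.015,0,0,0,0],
])

```text
time_s: 37.7
ee_pos: [0.6695, 0.1862, 0.1605]
ee_rot: [3.136, -0.157, 0.001]
wrist_force: [0.2, -0.8, -0.9]
gripper_width: 0.0237
gripper_force: 40.9
```

```bash
python3 dot.py blue
```

```text
blue pred px [318.4 195.5] found 318.8 197.5 83 dot [0.668  0.1886 0.014 ]
t 37.75 at [0.6696 0.1857 0.1605] yaw -0.1011 | turn -0.0 shift [-0.0019 -0.002   0.0398] F [-0.1 -0.8 -1.4] grip 0.0231 40.9
```

Call:
step_arm([
  [0.015,-0.002,-0.002,0.01,0],
  [0.015,0,0,0.01,0],
  [0.015,0,0,0.01,0],
  [0.015,0,0,0.004,0],
  [0.015,0,0,0.003,0],
  [0.015,0,0,0.003,0],
  [0.015,0,0,0,0],
  [0.015,0,0,0,0],
  [0.015,0,0,0,0],
])

```text
time_s: 38.65
ee_pos: [0.6675, 0.1902, 0.1207]
ee_rot: [-3.138, 0.155, -0.001]
wrist_force: [-1.5, -0.5, 0.6]
gripper_width: 0.0237
gripper_force: 41.1
```

Call:
step_arm([
  [0.015,0,0,0,0],
])

```text
time_s: 38.75
ee_pos: [0.6675, 0.1902, 0.1207]
ee_rot: [-3.138, 0.155, -0.001]
wrist_force: [0.5, -1.1, 0.3]
gripper_width: 0.0239
gripper_force: 41.1
```

Call:
step_arm([
  [0.015,0,0,0,0],
])

```text
time_s: 38.85
ee_pos: [0.6674, 0.1902, 0.1206]
ee_rot: [-3.138, 0.155, -0.001]
wrist_force: [0.1, -0.4, -0.4]
gripper_width: 0.0235
gripper_force: 41.1
```

Call:
step_arm([
  [0.015,0,0,0,0],
])

```text
time_s: 38.95
ee_pos: [0.6674, 0.1902, 0.1205]
ee_rot: [-3.138, 0.155, -0.001]
wrist_force: [-0.4, -1.2, -0.4]
gripper_width: 0.0233
gripper_force: 41.1
```

```bash
python3 -c "
from h import *
to(.4287,.2886,.25)"
```

```text
t 38.95 at [0.6674 0.1902 0.1205] yaw -0.0987 | turn -0.0 shift [-0.2472 -0.0744 -0.1295] F [-0.4 -1.2 -0.4] grip 0.0233 41.1
```

Call:
step_arm([
  [0.015,0,0,-0.012,0],
  [0.015,0,0.0025,0,0],
  [0.015,0,0,0,0],
  [0.015,0,0,0.006,0],
  [0.015,0,0,0.006,0],
  [0.015,0,0,0,0],
  [0.015,0,0,0,0],
  [0.015,0,0,0,0],
  [0.015,0,0,0,0],
  [0.015,0,0,0,0],
])

```text
time_s: 39.95
ee_pos: [0.6669, 0.1876, 0.1203]
ee_rot: [3.138, -0.155, -0.0]
wrist_force: [-1.3, -0.5, 0.0]
gripper_width: 0.0233
gripper_force: 41.1
```

Call:
step_arm([
  [0.015,0,0,0,0],
])

```text
time_s: 40.05
ee_pos: [0.6669, 0.1876, 0.1203]
ee_rot: [3.138, -0.155, -0.0]
wrist_force: [-1.0, -1.1, 0.7]
gripper_width: 0.0238
gripper_force: 41.1
```

Call:
step_arm([
  [0.015,0,0,-0.01,0],
  [0.015,0,0,-0.04,0],
  [0.015,0,0,-0.04,0],
  [0.015,0,0,-0.04,0],
  [0.015,-0.049,-0.014,0,0],
  [0.015,-0.049,-0.014,0,0],
  [0.015,-0.049,-0.014,0,0],
  [0.015,-0.049,-0.014,0,0],
  [0.015,-0.049,-0.014,0,0],
  [0.015,0,0,0,0],
])

```text
time_s: 41.05
ee_pos: [0.4284, 0.2835, 0.2515]
ee_rot: [-3.137, 0.141, 0.002]
wrist_force: [0.7, 0.1, -1.1]
gripper_width: 0.0233
gripper_force: 41.0
```

Call:
step_arm([
  [0.015,0,0,0,0],
  [0.015,0,0,0,0],
])

```text
time_s: 41.25
ee_pos: [0.4358, 0.2793, 0.2509]
ee_rot: [-3.137, 0.157, -0.002]
wrist_force: [0.3, -0.1, -0.4]
gripper_width: 0.0234
gripper_force: 41.0
```

```bash
python3 - <<'E'
from h import *
to(.4287,.2886,.25,-.0988); c=snap("wrist","w9")
cv2.imwrite("pics/p4.png",cv2.resize(c["image"][100:260,220:420,::-1],None,fx=3,fy=3))
E
```

```text
t 41.25 at [0.4358 0.2793 0.2509] yaw -0.0999 | turn -0.0011 shift [-0.008  -0.0086  0.0009] F [ 0.3 -0.1 -0.4] grip 0.0234 41.0
```

Call:
step_arm([
  [0.015,-0.008,-0.0086,0,0],
  [0.015,0,0,0,0],
  [0.015,0,0,0,0],
  [0.015,0,0,0,0],
])

```text
time_s: 41.7
ee_pos: [0.4276, 0.2889, 0.2501]
ee_rot: [3.137, -0.155, -0.0]
wrist_force: [0.2, -0.4, -1.0]
gripper_width: 0.0236
gripper_force: 41.0
```

```bash
python3 - <<'E'
from h import *
to(.4287,.2886,.1312,-.0988); c=snap("wrist","w9")
cv2.imwrite("pics/p4.png",cv2.resize(c["image"][120:260,230:420,::-1],None,fx=4,fy=4))
a=pickle.load(open("w7.pkl","rb"))["image"]
E
```

```text
t 41.7 at [0.4276 0.2889 0.2501] yaw -0.0989 | turn -0.0001 shift [0.0011 0.0002 0.1189] F [ 0.2 -0.4 -1. ] grip 0.0236 41.0
```

View pics/p4.png

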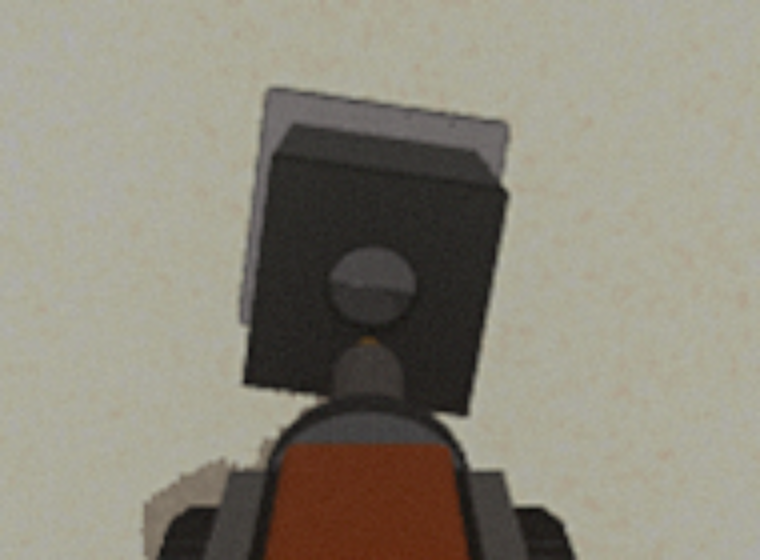

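Call:
step_arm([
  [0.015,0.0025,0,0,0],
  [0.015,0,0,0.015,0],
  [0.015,0,0,0.015,0],
  [0.015,0,0,0.015,0],
  [0.015,0,0,0.01,0],
  [0.015,0,0,0.01,0],
  [0.015,0,0,0,0],
])

```text
time_s: 42.45
ee_pos: [0.4296, 0.2883, 0.1841]
ee_rot: [3.136, -0.155, -0.003]
wrist_force: [0.3, 1.0, -1.2]
gripper_width: 0.0236
gripper_force: 41.0
```

Call:
step_arm([
  [0.015,0,0,0.015,0],
  [0.015,0,0,0.015,0],
  [0.015,0,0,0.01,0],
  [0.015,0,0,0.006,0],
  [0.015,0,0,0,0],
  [0.015,0,0,0,0],
])

```text
time_s: 43.05
ee_pos: [0.4302, 0.289, 0.1397]
ee_rot: [-3.137, 0.155, -0.001]
wrist_force: [-0.8, 1.1, -1.7]
gripper_width: 0.0234
gripper_force: 41.0
```

```bash
python3 -c "
from h import *
to(.4302,.288,.1312)"
```

```text
t 43.05 at [0.4302 0.289  0.1397] yaw -0.0986 | turn -0.0 shift [0.0001 0.001  0.0085] F [-0.8  1.1 -1.7] grip 0.0234 41.0
```

Call:
step_arm([
  [0.015,0,0.001,0.004,0],
  [0.015,0,0,0.003,0],
  [0.015,0,0,0.0015,0],
  [0.015,0,0,0,0],
  [0.015,0,0,0,0],
])

```text
time_s: 43.55
ee_pos: [0.4299, 0.2878, 0.1308]
ee_rot: [-3.138, 0.155, -0.0]
wrist_force: [-0.0, 0.2, -1.0]
gripper_width: 0.0236
gripper_force: 41.0
```

Call:
step_arm([
  [0.015,0,0,0,0],
])

```text
time_s: 43.65
ee_pos: [0.4299, 0.2878, 0.1308]
ee_rot: [-3.138, 0.155, -0.0]
wrist_force: [0.7, 0.4, -1.2]
gripper_width: 0.0237
gripper_force: 41.0
```

Just about at rest height. Release, rise, and look from above.

Call:
step_arm([
  [0.015,0,0,0.0005,0],
  [0.035,0,0,0,0],
  [0.06,0,0,0,0],
  [0.085,0,0,0,0],
  [0.085,0,0,0,0],
  [0.085,0,0,0,0],
  [0.085,0,0,-0.03,0],
  [0.085,0,0,-0.04,0],
  [0.085,0,0,-0.04,0],
  [0.085,0,0,0,0],
])

```text
time_s: 44.65
ee_pos: [0.4319, 0.2896, 0.2456]
ee_rot: [-3.132, 0.155, -0.011]
wrist_force: [0.8, 0.4, -0.3]
gripper_width: 0.085
gripper_force: 0.0
```

Call:
step_arm([
  [0.085,0,0.045,0,0],
  [0.085,0,0.045,0,0],
  [0.085,0,0.045,0,0],
  [0.085,0.03,0.045,0,0],
  [0.085,0.03,0.045,0,0],
  [0.085,0.03,0.02,0,0.1],
  [0.085,0.02,0,0,0],
  [0.085,0,0,0,0],
  [0.085,0,0,0,0],
  [0.085,0,0,0,0],
])

```text
time_s: 45.65
ee_pos: [0.5101, 0.039, 0.2399]
ee_rot: [3.126, -0.309, -0.002]
wrist_force: [-0.2, 0.1, 1.0]
gripper_width: 0.0846
gripper_force: 0.0
```

```bash
python3 - <<'E'
from h import *
to(.5585,.03,.22,0)
c=snap("wrist","w10");t=snap("top","top1");s=t["image"][:,:,::-1]
a=cv2.resize(c["image"][20:290,60:560,::-1],None,fx=1.6,fy=1.6,interpolation=cv2.INTER_CUBIC)
b=cv2.resize(s[160:290,170:410],None,fx=1.25,fy=1.25)
cv2.imwrite("pics/f1.png",a); 
m=masks(t)["orange"]
for q in comps(m):
    v,u=np.nonzero(q);P=cloud(t)[q];print("orange top",u.mean(),v.mean(),np.median(P[:,2]),onplane(t,np.c_[u,v],.148)[:,:2].mean(0),len(u))
H=masks(t)["green"]
for q in comps(H): v,u=np.nonzero(q);print("green",u.mean().round(1),v.mean().round(1))
E
python3 - <<'E'
from h import *
from place import N
# fine check of gaps: dots in nests now vs earlier
for f in("w5","w10"):
    c=pickle.load(open(f"{f}.pkl","rb")); H,S,V=cv2.split(cv2.cvtColor(c["image"],cv2.COLOR_RGB2HSV)); yy,xx=np.mgrid[:400,:640]
    for k in N:
        q=proj(c,[[*tf(N[k],[[-.009,-.023]])[0],.014]])[0]; m=(np.hypot(xx-q[0],yy-q[1])<9)&(S<50)&(V>120)
        v,u=np.nonzero(m);d=onplane(c,[[u.mean(),v.mean()]],.014)[0][:2]-N[k][:2];cc,s=np.cos(N[k][2]),np.sin(N[k][2]);print(f,k,np.round([cc*d[0]+s*d[1],-s*d[0]+cc*d[1]],4),len(u))
E
```

```text
t 45.65 at [0.5101 0.039  0.2399] yaw -0.1973 | turn -0.1973 shift [0.0484 0.009  0.0199] F [-0.2  0.1  1. ] grip 0.0846 0.0
orange top 5.985347985347985 164.5732600732601 0.028549493635806833 [0.69885329 0.77086782] 546
orange top 202.94871794871796 269.62820512820514 0.14586236761654098 [0.43245524 0.28002527] 156
green 87.8 130.3
green 311.0 130.8
green 192.8 169.8
green 147.2 174.7
green 474.3 191.7
green 171.3 189.1
green 194.6 188.5
w5 red [-0.0101 -0.0231] 79
w5 yellow [-0.0098 -0.0238] 73
w5 blue [-0.0108 -0.023 ] 71
w10 red [-0.01  -0.023] 79
w10 yellow [-0.0134 -0.0235] 25
w10 blue [-0.0109 -0.0229] 61
```

View pics/f1.png

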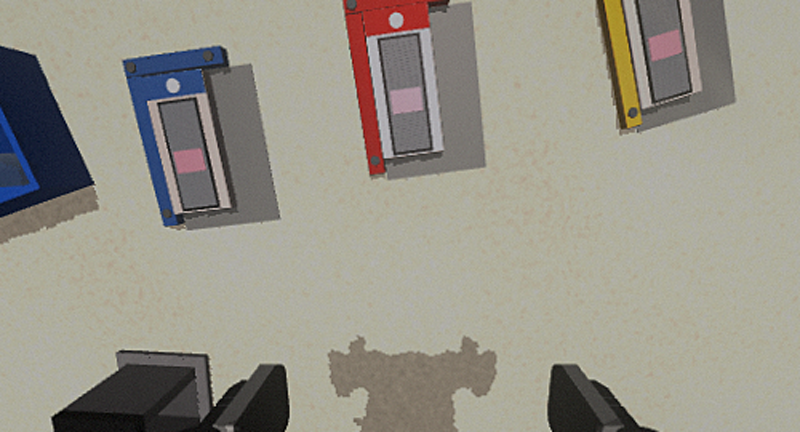

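Call:
step_arm([
  [0.085,0,0,0,-0.1],
  [0.085,0,0,0,-0.097],
  [0.085,0.024,0.005,0,0],
  [0.085,0.024,0.004,0,0],
  [0.085,0,0,0,0],
  [0.085,0,0,0,0],
  [0.085,0,0,0,0],
  [0.085,0,0,0,0],
])

```text
time_s: 46.55
ee_pos: [0.5583, 0.0296, 0.2405]
ee_rot: [-3.142, 0.002, 0.0]
wrist_force: [0.0, 0.1, 0.3]
gripper_width: 0.085
gripper_force: 0.0
```

```bash
python3 - <<'E'
from h import *
from place import N
to(.5585,.03,.22,0)
c=snap("wrist","w11");t=snap("top","top2")
a=cv2.resize(c["image"][25:165,85:535,::-1],(800,249),interpolation=cv2.INTER_CUBIC)
b=cv2.resize(t["image"][225:305,165:345,::-1],(720,320),interpolation=cv2.INTER_CUBIC)
cv2.imwrite("pics/f2.png",np.vstack([a,np.pad(b,((0,0),(0,80),(0,0)))]))
H,S,V=cv2.split(cv2.cvtColor(c["image"],cv2.COLOR_RGB2HSV)); yy,xx=np.mgrid[:400,:640]
for k in N:
    q=proj(c,[[*tf(N[k],[[-.009,-.023]])[0],.014]])[0]; m=(np.hypot(xx-q[0],yy-q[1])<9)&(S<50)&(V>120)
    v,u=np.nonzero(m);d=onplane(c,[[u.mean(),v.mean()]],.014)[0][:2]-N[k][:2];cc,s=np.cos(N[k][2]),np.sin(N[k][2]);print(k,np.round([cc*d[0]+s*d[1],-s*d[0]+cc*d[1]],4),len(u))
SQ=np.array([[-1,-1],[1,-1],[1,1],[-1,1]])*.012
for f in("top0","top2"):
    c=pickle.load(open(f+".pkl","rb"));H,S,V=cv2.split(cv2.cvtColor(c["image"],cv2.COLOR_RGB2HSV))
    q=proj(c,[[.43,.287,.13]])[0];m=(H>5)&(H<20)&(S>130)&(V>25)&(np.hypot(xx-q[0],yy-q[1])<14); print(f,fit(c,m,SQ,[.43,.287,-.1],.103,.148),np.median(cloud(c)[m&(V>140)][:,2]))
E
```

```text
t 46.55 at [0.5583 0.0296 0.2405] yaw -0.001 | turn -0.001 shift [ 0.0002 -0.0004  0.0205] F [0.  0.1 0.3] grip 0.085 0.0
red [-0.0104 -0.0228] 71
yellow [-0.0102 -0.0238] 65
blue [-0.011  -0.0231] 60
top0 (array([ 0.42913649,  0.28723626, -0.0910373 ]), np.float64(0.1261404118515943)) nan
top2 (array([ 0.43091734,  0.28652187, -0.04815495]), np.float64(0.13158130573105709)) nan
  return _methods._mean(a, axis=axis, dtype=dtype,
  ret = ret.dtype.type(ret / rcount)
```

View pics/f2.png

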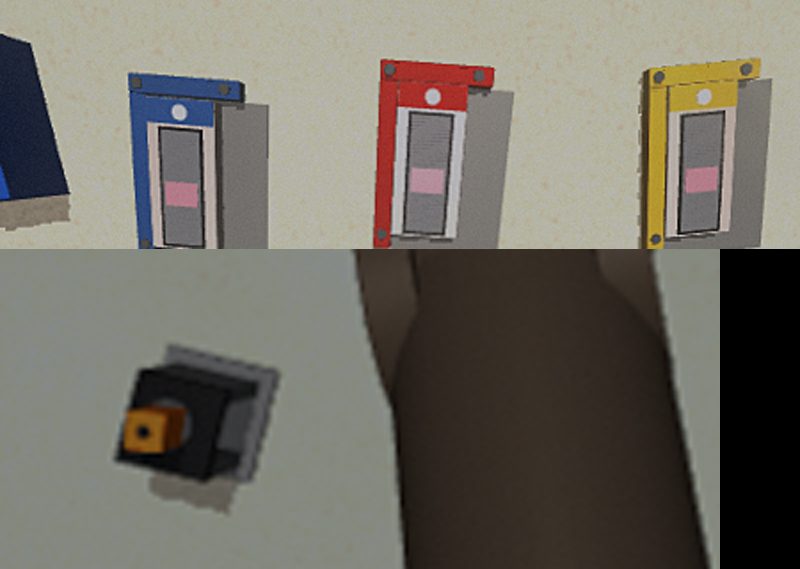

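```bash
python3 - <<'E'
from h import *
from place import N
c=pickle.load(open("w11.pkl","rb"));H,S,V=cv2.split(cv2.cvtColor(c["image"],cv2.COLOR_RGB2HSV)); yy,xx=np.mgrid[:400,:640]
for k in N:
    P=[]
    for lx,cond,r in((-.009,(S<50)&(V>120),9),(-.059,((H>165)|(H<8))&(S>35)&(S<120)&(V>90),11)):
        q=proj(c,[[*tf(N[k],[[lx,-.023]])[0],.014]])[0]; b=max(comps((np.hypot(xx-q[0],yy-q[1])<r)&cond,5),key=lambda a:a.sum()); v,u=np.nonzero(b)
        P.append(onplane(c,[[u.mean(),v.mean()]],.014)[0][:2])
    d=P[0]-P[1]; print(k,"len",np.hypot(*d).round(4),"yaw rel nest",(np.arctan2(d[1],d[0])-N[k][2]).round(4),len(u))
E
```

```text
red len 0.0529 yaw rel nest 0.0003 249
yellow len 0.053 yaw rel nest 0.0047 251
blue len 0.0525 yaw rel nest -0.0168 224
```

```bash
python3 - <<'E'
from h import *
from place import N
for f in("w5","w11"):
  c=pickle.load(open(f+".pkl","rb"));H,S,V=cv2.split(cv2.cvtColor(c["image"],cv2.COLOR_RGB2HSV)); Sf=S.astype(float)
  for k in("red","blue"):
    hue=(H>98)&(H<125) if k=="blue" else (H<8)|(H>172)
    # slide axis: long dark frame edges are inside; use outer rail edge, sub-pixel at half saturation
    L=[]
    a,b=proj(c,[[*tf(N[k],[[-.005,.012]])[0],.012],[*tf(N[k],[[-.1,.012]])[0],.012]])
    for v in range(int(a[1])+1,int(b[1])):
        u0=a[0]+(b[0]-a[0])*(v-a[1])/(b[1]-a[1]); us=np.arange(int(u0)-6,int(u0)+5); p=np.where(hue[v,us],Sf[v,us],np.minimum(Sf[v,us],60)); lo,hi=np.median(p[:3]),np.median(p[-3:]); t=(lo+hi)/2
        i=np.nonzero(p>t)[0][0]
        if i>0: L.append([us[i-1]+(t-p[i-1])/(p[i]-p[i-1]),v])
    X=onplane(c,L,.012)[:,:2]; vx,vy,x0,y0=cv2.fitLine(np.float32(X*1e3),cv2.DIST_HUBER,0,.01,.01).ravel(); vx,vy=(vx,vy) if vx>0 else(-vx,-vy)
    d=X-N[k][:2];cc,s=np.cos(N[k][2]),np.sin(N[k][2])
    print(f,k,"rail yaw",round(float(np.arctan2(vy,vx)),4),"assumed",N[k][2],"outer face y (12 mm)",np.median(-s*d[:,0]+cc*d[:,1]).round(4),len(L))
E
```

```text
w5 red rail yaw -0.0653 assumed -0.066 outer face y (12 mm) 0.012 87
w5 blue rail yaw -0.0873 assumed -0.083 outer face y (12 mm) 0.0111 84
w11 red rail yaw -0.0649 assumed -0.066 outer face y (12 mm) 0.0119 81
w11 blue rail yaw -0.0889 assumed -0.083 outer face y (12 mm) 0.0111 79
```

```bash
python3 - <<'E'
from h import *
N=dict(red=[.687,.0439,-.0652],blue=[.6803,.2101,-.088],yellow=[.6845,-.132,.107])
for f in("w5","w11"):
  c=pickle.load(open(f+".pkl","rb"));H,S,V=cv2.split(cv2.cvtColor(c["image"],cv2.COLOR_RGB2HSV)); yy,xx=np.mgrid[:400,:640]
  for k in N:
    P=[]
    # dot, pink label, and dark-framed slide (grey, whole glass area)
    for lx,cond,r in((-.009,(S<50)&(V>120),9),(-.062,((H>165)|(H<8))&(S>35)&(S<110)&(V>90),14)):
        q=proj(c,[[*tf(N[k],[[lx,-.023]])[0],.014]])[0]; b=max(comps(cv2.morphologyEx(((np.hypot(xx-q[0],yy-q[1])<r)&cond).astype(np.uint8),cv2.MORPH_OPEN,np.ones((5,5)) if lx<-.02 else np.ones((1,1))),5),key=lambda a:a.sum()); v,u=np.nonzero(b)
        box=cv2.minAreaRect(np.float32(np.c_[u,v])); P.append(onplane(c,[box[0]],.014)[0][:2])
    cc,s=np.cos(N[k][2]),np.sin(N[k][2]); L=[np.round([cc*a+s*b_,-s*a+cc*b_],4) for a,b_ in np.array(P)-N[k][:2]]
    print(f,k,"dot,label in nest",*L,len(u),np.round(box[1],1))
E
```

```text
w5 red dot,label in nest [-0.0088 -0.023 ] [-0.062  -0.0225] 291 [15. 19.]
w5 blue dot,label in nest [-0.0099 -0.0223] [-0.0629 -0.0218] 282 [15. 18.]
w5 yellow dot,label in nest [-0.0089 -0.0237] [-0.0619 -0.024 ] 278 [15. 18.]
w11 red dot,label in nest [-0.0089 -0.0222] [-0.0624 -0.023 ] 253 [13. 18.]
w11 blue dot,label in nest [-0.0104 -0.0222] [-0.0628 -0.0222] 250 [13. 18.]
w11 yellow dot,label in nest [-0.0086 -0.0235] [-0.0626 -0.024 ] 255 [14. 18.]
```

```bash
python3 -c "
from cell import job_done
print(job_done())"
```

```text
the job is handed in; nothing more can be done
None
```

The job is handed in: all three carriers were pushed home, the dots pressed red, yellow, then blue, and the probe hung back in its stand. My final camera measurements show the carriers square and within about 1 mm of home. I pressed blue a second time to centre it better; I could see no direct touch signal, so touches are judged from spring force and tip position.

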